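# Tip a batch of bell clappers over the edge stop and release it into the dip tray

## Robot

A 6-joint arm with a two-finger parallel gripper is mounted at the origin on a cart in front of the work surface, level with it; the furniture and walls round the work are solid. World frame = base frame: x ahead of the robot, y to its left, z up, the work surface at z = 0. Lengths are in m, angles in degrees, forces in N, time in s.
With the tool pointing down it reaches from about 0.4 to 0.825 m from the base axis. Payload 7 kg.
Tool frame: the origin (TCP) lies midway between the tips of the shut fingers; the grasp point (between the pads) lies 19 mm behind it; y points along the fingers, z is the direction in which the jaws open and shut, and the axes are right-handed (so a half turn about y gives the same grasp; the last joint's range is limited). The gripper opens to 88 mm and grips with 3 to 60 N. Pads are 19 mm wide; open, the fingers measure 130 mm over their backs; the gripper's body (78 mm by 193 mm) begins 47 mm behind the grasp point.
Start: joints at [-57.004, 20.546, 0.682, 0, -70.136, -16.507], TCP at [0.192, -0.647, 0.227] pointing down, gripper open.
Joint ranges: [-176.03, 176.03], [-82.01, 121.73], [-58.28, 71.71], [-173.87, 95.51], [-174.79, -0.11], [-173.66, 173.66]. Speed limits (degrees/s): [136.94, 136.94, 172.46, 180, 180, 180].

## Interface

Orientations are given as [roll, pitch, yaw] about the fixed x, y, z axes, in that order (R = Rz(yaw) Ry(pitch) Rx(roll)).
In Python, from plant import ctrl gives the robot as it stands.
- The arm moves only by the tool step_arm, never from a script. Its argument "rows" is a list that holds one entry, the list of rows, each a list of 7 numbers: the gripper command: -1 is shut, 1 is fully open, values between are in proportion, then the shift along the world's x, y, z in cm, then the turn, a rotation vector about the world's x, y, z in degrees. In form: [[[fingers, tx, ty, tz, rx, ry, rz], ...]]. A call has 1 to 12 rows; each row shifts and turns the commanded pose from where the row before left it; what a row does not reach is not made up. A row lasts 1/8 s, in which the tool goes at most 62.5 mm and 10.7 degrees, less where a joint would pass 70% of its speed; a pose out of reach is approached as far as the arm can. A call is refused whole if a number of a shift passes 6.25 or a number of a turn 10.7, either way. A call with a gripper value outside its range is refused whole. The fingers move at their own pace and stop on an object; the grip force is fixed at half the most. Time passes only in rows, so rows that do not move let the fingers close. It gives the time, the measured TCP pose, the force and the opening at its end, in the units of the state.
- ctrl.get_obs(): the state, without advancing time (a new reading comes with each control period).
- ctrl.snapshot(name): name is "scene" or "top" or "wrist"; returns the picture (384x512x3 uint8, blue, green, red); there is no depth.
- ctrl.camera_params(name): a dict with "vertical_fov" (degrees; the focal length in pixels is half the picture's height over the tangent of half this angle, whatever the lens; pixels are square), "cx", "cy" (the principal point, pixels), "rvec" (rotation vector, rad) and "tvec" (3), from world to camera coordinates, as OpenCV has them. Camera axes: x right, y down, z forward; pixel columns grow to the right and rows downward; lengths in m; the calibration is good to about 2 mm. A picture is of the moment at which its call begins: read the wrist's pose just before it. camera_params takes no time and is no camera call; for the wrist camera it gives the pose at the moment of the call.
- ctrl.close_job(): hands the job in, once; it reports no verdict.
The state is a dict: "clock": time; "joint_pos": joint angles; "qvel": joint speeds; "tau": joint torques, N m; "tool_pos": TCP position; "orientation": TCP orientation; "force": force on the tool from outside, world axes, zero at the start; "moment": the same for the moment, N m; "opening": finger opening in m.
Only numpy, scipy, OpenCV 4.12 (cv2) and the standard library are available. Lean on these libraries where they do the work, as an engineer would, in place of code of your own. Each camera call takes 0.05 s, during which the arm holds its last target. There are 200 camera calls.

## Task

Put the stray clappers from the bench into the tote with the others, then take the tote by its handle and tip it over the edge stop of the chute, its foot staying at the stop, so that the whole batch slides down behind the shut gate. Stand the empty tote upright on its shelf again, and only then push the gate's lever fully down until all the clappers have run into the dip tray, and let it spring back. Leave the other things on the bench where they are.

Things in the scene. Friction and masses are not known exactly. Their poses are not given: they have to be found in the camera images.
- chute: Batch chute bolted to the bench, one fixed sheet-steel piece 0.50 m long, 0.17 m wide: shelf, edge stop, sloping chute and dip tray in a row along its x, the tipping direction (towards the robot's left). Its y points to the robot's side, z up; origin on the bench straight below the stop.
- stop_edge (a point): Middle of the top inner edge of the edge stop, (0, 0, 169) mm in the chute's frame: a steel bar across the chute, 6 mm thick in x, standing 14 mm above the shelf. The tote pivots over it.
- shelf_mid (a point): Where the tote's origin belongs on the shelf (within 35 mm): (-75, 0, 155) mm in the chute's frame. The shelf reaches from x = -166 mm to the stop; side guides 120 mm apart rise 16 mm, the rear upstand 10 mm.
- slope_mid (a point): Middle of the chute's floor, (91, 0, 99) mm in the chute's frame. Slippery bare steel, 134 mm wide inside, falls 38 degrees from (x 6, z 165) at the stop to (175, 33) mm; sides 65 mm high start 40 mm past the stop. The gate shuts it at x = 116 mm, between posts 190 mm high outside the sides.
- tray_mid (a point): Middle of the dip tray's floor: (254, 0, 4) mm in the chute's frame. The tray, part of the chute, spans x 177 to 330 and y -82 to 82 mm, with walls 52 mm high (22 mm under the chute).
- gate (a joint): Gate and hand lever, one rigid part hinged along y at x 116, z 174 mm of the chute. 0 = shut, the gate plate hanging down to the chute floor; 0.85 rad = lever fully down at its end stop, gate bottom swung out 70 mm and up 32 mm. The spring takes 4 N at the lever's pad to start, 11 N at the end, and shuts the gate when let go.
- lever_pad (a point): Top of the black 34 x 34 mm pad at the end of the gate's lever, on the robot's side of the chute, 34 mm between it and the chute's side. Shut: at (28, 122, 221) mm in the chute's frame, tilted 0.42 rad. Pressed down it swings about the hinge, almost straight down, to z = 139 mm and 6 mm nearer the stop at full stroke.
- tote: Open dark sheet-steel tote, 120 (x) x 104 (y) x 75 mm high, walls 4, floor 5 mm; 0.4 kg. Origin under the middle of its base, x towards the stop, z up. Its base plate stands out 8 mm at both x ends: this foot butts on the stop and hooks behind it when tipped, so the tote can rest on the chute at about 2.23 rad, mouth downhill, without sliding.
- tote_handle (a point): Middle of the grip of the tote's hoop handle, (-105, 0, 62) mm in the tote's frame: a black sleeve 16 mm thick, 66 mm long, along the tote's y, its axis 45 mm outside the wall farthest from the stop. The sleeve turns freely on its rod, so a hand that grips it from above, fingers closing along x, can stay upright while the tote tips.
- tote_foot (a point): Point on the tote's stop-side wall: (60, 0, 14) mm in the tote's frame. It stays within 30 mm of stop_edge while the tote tips over the stop.
- clapper_a: One of up to seven identical forged bell clappers, dark steel, 79 mm long: an 18 mm ball at the +x end of a 6 mm shank. Origin at mid-length, 9 mm below the shank's axis (on the bench when it lies there); x towards the ball, whose centre is at (31, 0, 9) mm. About 60 g; grip it across the ball. Starts as a stray on the bench, beside the shelf or in front of the dip tray; may be absent.
- clapper_b: One of up to seven identical forged bell clappers, dark steel, 79 mm long: an 18 mm ball at the +x end of a 6 mm shank. Origin at mid-length, 9 mm below the shank's axis (on the bench when it lies there); x towards the ball, whose centre is at (31, 0, 9) mm. About 60 g; grip it across the ball. Starts as a stray on the bench, beside the shelf or in front of the dip tray; may be absent.
- clapper_c: One of up to seven identical forged bell clappers, dark steel, 79 mm long: an 18 mm ball at the +x end of a 6 mm shank. Origin at mid-length, 9 mm below the shank's axis (on the bench when it lies there); x towards the ball, whose centre is at (31, 0, 9) mm. About 60 g; grip it across the ball. Starts as a stray on the bench, beside the shelf or in front of the dip tray; may be absent.
- clapper_d: One of up to seven identical forged bell clappers, dark steel, 79 mm long: an 18 mm ball at the +x end of a 6 mm shank. Origin at mid-length, 9 mm below the shank's axis (on the bench when it lies there); x towards the ball, whose centre is at (31, 0, 9) mm. About 60 g; grip it across the ball. Starts as a stray on the bench, beside the shelf or in front of the dip tray; may be absent.
- clapper_e: One of up to seven identical forged bell clappers, dark steel, 79 mm long: an 18 mm ball at the +x end of a 6 mm shank. Origin at mid-length, 9 mm below the shank's axis (on the bench when it lies there); x towards the ball, whose centre is at (31, 0, 9) mm. About 60 g; grip it across the ball. Starts as a stray on the bench, beside the shelf or in front of the dip tray; may be absent.
- clapper_f: One of up to seven identical forged bell clappers, dark steel, 79 mm long: an 18 mm ball at the +x end of a 6 mm shank. Origin at mid-length, 9 mm below the shank's axis (on the bench when it lies there); x towards the ball, whose centre is at (31, 0, 9) mm. About 60 g; grip it across the ball. Starts inside the tote.
- clapper_g: One of up to seven identical forged bell clappers, dark steel, 79 mm long: an 18 mm ball at the +x end of a 6 mm shank. Origin at mid-length, 9 mm below the shank's axis (on the bench when it lies there); x towards the ball, whose centre is at (31, 0, 9) mm. About 60 g; grip it across the ball. Starts inside the tote.
- driver: Bystander: screwdriver with a yellow handle, 194 x 27 x 28 mm, lying behind the strays, by the pile of bells.
- bell_s: Bystander: small copper cow bell lying on its side, 88 x 82 x 53 mm, near the vice.
- dolly: Bystander: ball-headed steel dolly, 62 mm across, 87 mm high, standing upright.
- block: Bystander: hardwood block, 46 x 76 x 38 mm, by the gate's lever, at the front edge.

How it is judged:
By the outcome, as a careful person would: the job done as asked, in the order asked, and still so for the second after the job is handed in, with the robot touching nothing.
Of clapper_a, clapper_b, clapper_c, clapper_d, clapper_e only 3 to 5 are there at a start; the rules pass over those that are not, and their reading is None.
At some moment in a run one of clapper_a, clapper_b may be knocked a few centimetres aside while the robot is not near it.
Once in a run the grip may slacken for a moment while it holds something.
It also fails if it takes over 208 s, if anything falls off the work surface, if the arm or the gripper's body presses on something with over 40 N, if the wrist force passes 120 N, or if a joint passes its speed limit or range.

## Working session

There is one attempt and no reset: what is moved stays moved. The work goes in short steps, Python scripts to look and compute and a tool call to move; the robot and the scene stay as the last step left them, time stands still between calls to the robot, and variables do not carry over. Pictures are saved under pics/ and viewed, about 12 in all and at most 16, crops included, and the job is handed in when it is done.

Besides the shell and the picture viewer there is one more tool, called after ">>>" by a JSON object that holds its "api" and its "payload", one argument or row to a line. step_arm: Moves the arm, as the interface text tells. Its arguments: {"type":"object","properties":{"rows":{"type":"array"}},"required":["rows"]}

```bash
ls; mkdir -p pics; cat > h.py <<'E'
import numpy as np, cv2
from plant import ctrl
def cam(n):
    p=ctrl.camera_params(n); f=192/np.tan(np.radians(p['vertical_fov'])/2)
    K=np.array([[f,0,p['cx']],[0,f,p['cy']],[0,0,1]]); R=cv2.Rodrigues(np.array(p['rvec'],float))[0]
    return K,R,np.array(p['tvec'],float).ravel()
def back(c,uv,z):
    K,R,t=c; d=R.T@np.linalg.inv(K)@np.array([uv[0],uv[1],1.]); o=-R.T@t
    return o+d*(z-o[2])/d[2]
def proj(c,P):
    K,R,t=c; q=(K@(R@np.atleast_2d(P).T+t[:,None])).T; return q[:,:2]/q[:,2:]
def snap(n,name):
    c=cam(n); im=ctrl.snapshot(n); cv2.imwrite('pics/'+name+'.png',im); return c,im
E
python3 - <<'E'
from h import *
print(ctrl.get_obs())
for n in ('scene','top'):
    c,im=snap(n,n+'0'); print(n,ctrl.camera_params(n), -c[1].T@c[2])
a=cv2.imread('pics/scene0.png');b=cv2.imread('pics/top0.png')
cv2.imwrite('pics/t0b.png',cv2.resize(b,(800,600),interpolation=cv2.INTER_CUBIC))
cv2.imwrite('pics/s0b.png',cv2.resize(a,(800,600),interpolation=cv2.INTER_CUBIC))
E
```

```text
pics
{'clock': 0.0, 'joint_pos': array([-5.70031068e+01,  2.05902310e+01,  6.33797413e-01, -2.16771387e-02,
       -7.01350089e+01, -1.65083667e+01]), 'qvel': array([-0.15578545, -0.00084669, -0.02028178,  0.05800869,  0.03504406,
       -0.04241356]), 'tau': array([-3.29181212e-04, -5.82721174e+01,  2.93075484e+01,  6.99774876e+00,
        7.04835678e-03, -1.70997755e-04]), 'tool_pos': array([ 0.19144194, -0.64677196,  0.22563155]), 'orientation': array([-8.99065359e+01,  6.44867355e-03,  1.64811495e+01]), 'force': array([ 0.17015925, -0.3692733 , -0.26025264]), 'moment': array([ 0.01108604,  0.01862278, -0.04997154]), 'opening': 0.0881149082015086}
scene {'vertical_fov': 50.55348776432685, 'cx': 260.99842704819224, 'cy': 199.86910602661024, 'rvec': array([ 0.69625449, -2.64965659,  1.10322464]), 'tvec': array([0.37258794, 0.37443264, 1.36960352])} [-0.0131911   0.80211537  1.22933816]
top {'vertical_fov': 52.986769622727984, 'cx': 258.72406471362603, 'cy': 192.80437172781745, 'rvec': array([ 2.17077927, -2.20438174,  0.10327617]), 'tvec': array([-0.12375921,  0.52580799,  1.29934092])} [ 0.41872211 -0.11174555  1.33875387]
```

View pics/t0b.png

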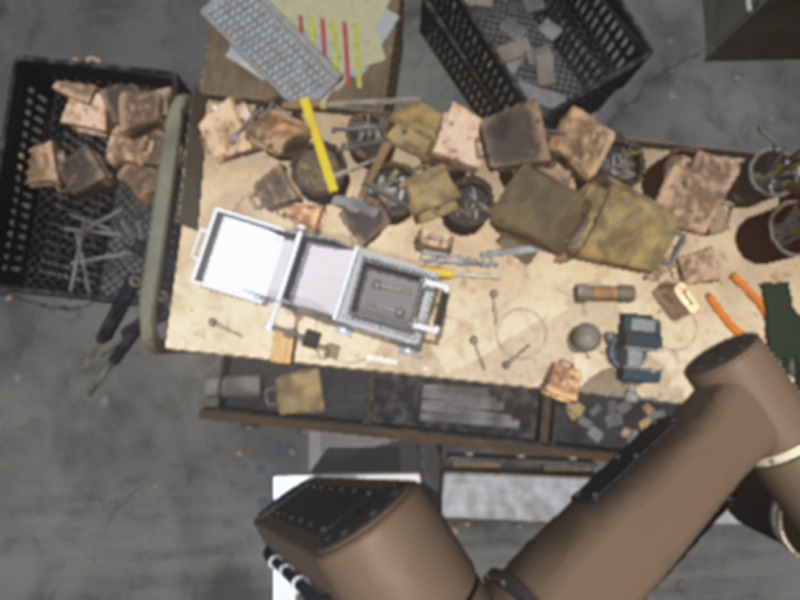

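View pics/s0b.png

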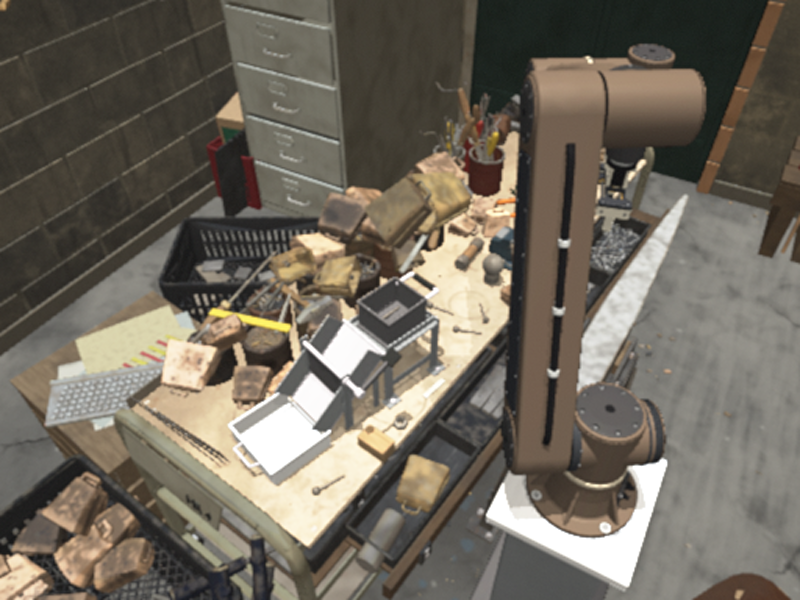

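The top view shows 4 strays: one in front of the tray at about (213,323) and three near (493,295), (474,340) and (525,347). Two more are in the tote. I'll take a closer crop next.

```bash
python3 - <<'E'
from h import *
b=cv2.imread('pics/top0.png')
cv2.imwrite('pics/c1.png',cv2.resize(b[125:245,100:360],None,fx=3.07,fy=3.07,interpolation=cv2.INTER_LANCZOS4))
E
```

```text
(no output)
```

View pics/c1.png

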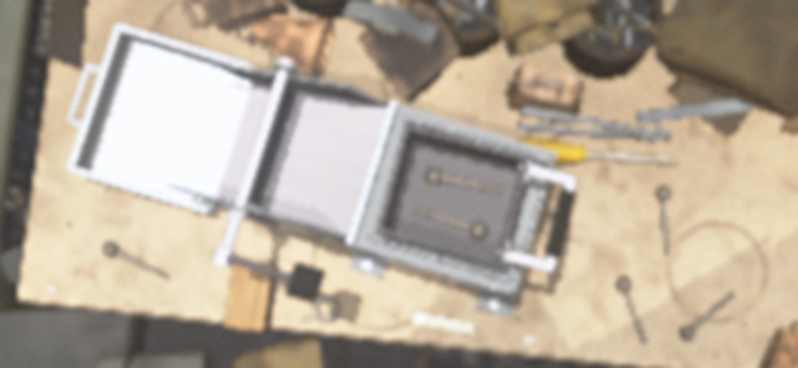

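```bash
python3 - <<'E'
from h import *
from scipy.optimize import least_squares
c=cam('top'); s=3.07
px=lambda u,v:np.array([100+(u+.5)/s-.5,125+(v+.5)/s-.5])
L=np.array([[330,-82,52],[330,82,52],[3,0,169],[28,122,221],[116,0,190]])/1e3
U=np.array([px(118,26),px(75,172),px(371,172),px(305,282),px(254,160)])
def W(p,L):
    R=cv2.Rodrigues(np.array([0,0,p[2]]))[0]; return L@R.T+[p[0],p[1],0]
r=least_squares(lambda p:(proj(c,W(p,L))-U).ravel(),[.55,.1,1.4])
print(r.x,np.degrees(r.x[2]),r.fun.reshape(-1,2).round(2))
p=r.x
for n,q in dict(stop=[0,0,169],shelf=[-75,0,155],slope=[91,0,99],tray=[254,0,4],pad=[28,122,221],handle=[-180,0,217]).items():
    w=W(p,np.array([q])/1e3); print(n,w.round(4),((proj(c,w)[0]-[100,125])*s).round())
for n,q in dict(handle=(559,225,.217)).items(): print(n,back(c,px(*q[:2]),q[2]))
for n,b,e in [('L',(111,249),(168,276)),('1',(662,192),(667,254)),('2',(624,285),(644,342)),('3',(687,333),(733,293))]:
    B=back(c,px(*b),.009);E=back(c,px(*e),.009);d=B-E;print(n,B.round(4),E.round(4),np.hypot(*d[:2]).round(4),'dir',np.degrees(np.arctan2(d[1],d[0])).round(1))
E
```

```text
[ 0.54428692 -0.0168728   1.26071431] 72.23360928884726 [[ 0.16  1.93]
 [-1.29  0.57]
 [ 0.15  1.85]
 [-0.72  1.78]
 [ 1.63 -5.91]]
stop [[ 0.5443 -0.0169  0.169 ]] [373. 178.]
shelf [[ 0.5214 -0.0883  0.155 ]] [446. 201.]
slope [[0.5721 0.0698 0.099 ]] [296. 160.]
tray [[0.6218 0.225  0.004 ]] [171. 128.]
pad [[0.4366 0.047  0.221 ]] [302. 286.]
handle [[ 0.4894 -0.1883  0.217 ]] [550. 227.]
handle [ 0.49218869 -0.19585762  0.217     ]
L [0.4864 0.2913 0.009 ] [0.4552 0.2276 0.009 ] 0.071 dir 63.9
1 [ 0.5415 -0.3289  0.009 ] [ 0.4712 -0.3326  0.009 ] 0.0703 dir 3.0
2 [ 0.4371 -0.2832  0.009 ] [ 0.3731 -0.304   0.009 ] 0.0674 dir 18.0
3 [ 0.3823 -0.3526  0.009 ] [ 0.4262 -0.4058  0.009 ] 0.069 dir 129.5
```

>>> {"api": "step_arm", "payload": {
  "rows": [
    [[1, 2.7, 4.2, 0, 0, 0, -9.6], [1, 2.7, 4.2, 0, 0, 0, -9.6], [1, 2.7, 4.2, 0, 0, 0, -9.6], [1, 2.7, 4.2, 0, 0, 0, -9.6], [1, 2.7, 4.2, 0, 0, 0, -9.6], [1, 2.7, 4.2, 0, 0, 0, -9.6], [1, 2.8, 4.2, 0, 0, 0, -9.4], [1, 0, 0, -3.2, 0, 0, 0], [1, 0, 0, -3.2, 0, 0, 0], [1, 0, 0, -3.2, 0, 0, 0], [1, 0, 0, -2.1, 0, 0, 0], [1, 0, 0, 0, 0, 0, 0]]
  ]
}}

```text
clock: 1.6
tool_pos: [0.3803, -0.3526, 0.108]
orientation: [-90.1, 0.2, -50.5]
force: [0.7, 0.7, 0.5]
opening: 0.088
```

```bash
python3 - <<'E'
from h import *
o=ctrl.get_obs(); print(o['clock'],o['tool_pos'],o['orientation'],o['joint_pos'].round(1),o['force'])
c,im=snap('wrist','w1')
for P in ([.3823,-.3526,.009],[.4262,-.4058,.009],[.4371,-.2832,.009],[.3731,-.304,.009]):
    q=proj(c,P)[0]; print(q); 
    if 0<q[0]<512 and 0<q[1]<384: cv2.circle(im,(int(q[0]),int(q[1])),3,(0,255,0),1)
ct=cam('top'); t=ctrl.snapshot('top'); cv2.imwrite('pics/t1.png',t)
cv2.imwrite('pics/w1b.png',im)
E
```

```text
1.6 [ 0.38031795 -0.35261555  0.1079948 ] [-90.09582946   0.20101692 -50.52105908] [ -21.1   12.5  -27.9   -0.   -49.9 -119.4] [0.70751841 0.68176708 0.51852399]
[257.8728891  195.43571971]
[257.85856954 258.94334406]
[347.56235293 176.67855205]
[283.22500552 150.95886915]
```

View pics/w1b.png

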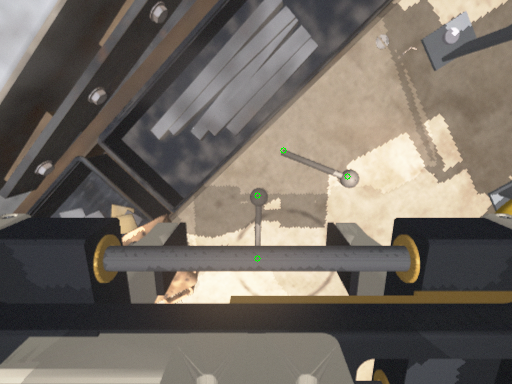

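The projected marks sit right on the clappers, with the ball at (258,196), so the calibration is good. I'll grasp this one.

>>> {"api": "step_arm", "payload": {
  "rows": [
    [[1, 0.2, 0, -3.6, 0, 0, 0], [0, 0, 0, -3.4, 0, 0, 0], [0, 0, 0, -2.3, 0, 0, 0], [0, 0, 0, -1.1, 0, 0, 0], [-0.2, 0, 0, 0, 0, 0, 0], [-1, 0, 0, 0, 0, 0, 0], [-1, 0, 0, 0, 0, 0, 0], [-1, 0, 0, 0, 0, 0, 0], [-1, 0, 0, 0, 0, 0, 0]]
  ]
}}

```text
clock: 2.82
tool_pos: [0.3838, -0.3533, 0.0059]
orientation: [-90.0, -0.0, -50.5]
force: [0.3, 1.2, 1.7]
opening: 0.0157
```

>>> {"api": "step_arm", "payload": {
  "rows": [
    [[-0.3, -0.1, 0, 0, 0, 0, 0], [-0.3, -0.1, 0, -0.4, 0, 0, 0], [-0.3, 0, 0, 0, 0, 0, 0], [-1, 0, 0, 0, 0, 0, 0], [-1, 0, 0, 0, 0, 0, 0], [-1, 0, 0, 0, 0, 0, 0]]
  ]
}}

```text
clock: 3.58
tool_pos: [0.3816, -0.3532, 0.0016]
orientation: [-90.0, -0.0, -50.5]
force: [-0.3, -0.6, -1.0]
opening: 0.0157
```

>>> {"api": "step_arm", "payload": {
  "rows": [
    [[-1, 0, 0, 3, 0, 0, 0], [-1, 0, 0, 5, 0, 0, 0], [-1, 0, 0, 5, 0, 0, 0], [-1, 0, 0, 5, 0, 0, 0], [-1, 0, 0, 5, 0, 0, 0], [-1, 0, 0, 5, 0, 0, 0]]
  ]
}}

```text
clock: 4.32
tool_pos: [0.3811, -0.3529, 0.2833]
orientation: [-90.0, -0.0, -50.5]
force: [0.9, -1.2, -2.1]
opening: 0.0162
```

```bash
python3 - <<'E'
from h import *
from scipy.optimize import least_squares
c=cam('top'); s=3.07
px=lambda u,v:np.array([100+(u+.5)/s-.5,125+(v+.5)/s-.5])
L=np.array([[330,-82,52],[330,82,52],[3,0,169],[28,122,221]])/1e3
U=np.array([px(118,26),px(75,172),px(371,172),px(305,282)])
def W(p,L):
    R=cv2.Rodrigues(np.array([0,0,p[2]]))[0]; return L@R.T+[p[0],p[1],0]
r=least_squares(lambda p:(proj(c,W(p,L))-U).ravel(),[.55,.1,1.4]);p=r.x
print(p,np.degrees(p[2]),r.fun.reshape(-1,2).round(2))
for n,q in dict(stop=[0,0,169],shelf=[-75,0,155],pad=[28,122,221],handle=[-180,0,217]).items(): print(n,W(p,np.array([q])/1e3).round(4))
# outlines for check
im=cv2.imread('pics/top0.png'); big=cv2.resize(im[125:245,100:360],None,fx=3.07,fy=3.07,interpolation=cv2.INTER_LANCZOS4)
def draw(pts,col):
    q=((proj(c,W(p,np.array(pts)/1e3))-[100,125]+.5)*s-.5)
    cv2.polylines(big,[np.round(q*16).astype(np.int32)],True,col,1,cv2.LINE_AA,4)
draw([[330,-82,52],[330,82,52],[177,82,52],[177,-82,52]],(0,0,255))
draw([[0,-60,169],[0,60,169],[6,60,169],[6,-60,169]],(0,255,0))
for ox,col in((-75,(255,0,0)),(-82,(0,255,255))):
  draw([[ox-60,-52,230],[ox+60,-52,230],[ox+60,52,230],[ox-60,52,230]],col); draw([[ox-105,-33,217],[ox-105,33,217]],col)
draw([[-166,-60,171],[-166,60,171],[0,60,171],[0,-60,171]],(255,0,255))
draw([[116,-67,174],[116,67,174]],(0,255,0))
cv2.imwrite('pics/c2.png',big)
E
```

```text
[ 0.55014874 -0.01828467  1.26706024] 72.59720409728749 [[ 0.25  0.76]
 [-0.9  -0.54]
 [ 0.59 -0.06]
 [-0.   -0.13]]
stop [[ 0.5501 -0.0183  0.169 ]]
shelf [[ 0.5277 -0.0899  0.155 ]]
pad [[0.4421 0.0449 0.221 ]]
handle [[ 0.4963 -0.19    0.217 ]]
```

View pics/c2.png

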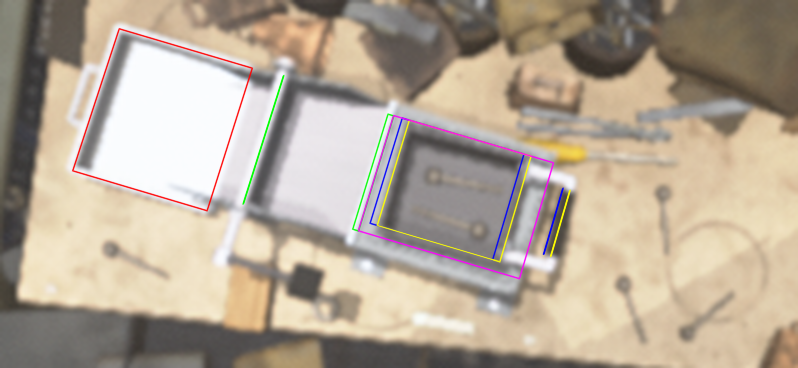

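>>> {"api": "step_arm", "payload": {
  "rows": [
    [[-1, 1.1, 1.9, 1, 0, 0, 10.2], [-1, 1.1, 1.9, 1, 0, 0, 10.2], [-1, 1.1, 1.9, 1, 0, 0, 10.2], [-1, 1.1, 1.9, 1, 0, 0, 10.2], [-1, 1.1, 1.9, 0, 0, 0, 10.2], [-1, 1.1, 1.9, 0, 0, 0, 10.3], [-1, 1.2, 2, 0, 0, 0, 10.3], [-1, 1.2, 2, 0, 0, 0, 10.3], [-1, 1.2, 2, 0, 0, 0, 10.3], [-1, 1.2, 2, 0, 0, 0, 10.3], [-1, 1.2, 2, 0, 0, 0, 10.3], [-1, 1.2, 1.9, 0, 0, 0, 10.3]]
  ]
}}

```text
clock: 5.82
tool_pos: [0.5196, -0.1194, 0.3214]
orientation: [-90.0, -0.0, 72.9]
force: [-0.2, 0.3, -0.4]
opening: 0.0158
```

>>> {"api": "step_arm", "payload": {
  "rows": [
    [[-1, 0, 0, -2, 0, 0, 0], [-1, 0, 0, -3, 0, 0, 0], [-1, 0, 0, -3, 0, 0, 0], [-1, 0, 0, -2, 0, 0, 0], [-1, 0, 0, -1, 0, 0, 0]]
  ]
}}

```text
clock: 6.45
tool_pos: [0.5189, -0.1202, 0.2104]
orientation: [-89.9, 0.0, 72.6]
force: [0.5, 0.4, -0.7]
opening: 0.0159
```

```bash
python3 - <<'E'
from h import *
o=ctrl.get_obs(); print(o['clock'],o['tool_pos'],o['orientation'],o['joint_pos'].round(1),o['force'],o['opening'])
c,im=snap('wrist','w2')
E
```

```text
6.45 [ 0.51885661 -0.120208    0.21036297] [-8.98986439e+01  3.04839514e-02  7.25811712e+01] [  8.1   7.9 -18.5  -0.  -63.7 -25.5] [ 0.48147657  0.39248981 -0.71761499] 0.01591273511377496
```

View pics/w2.png

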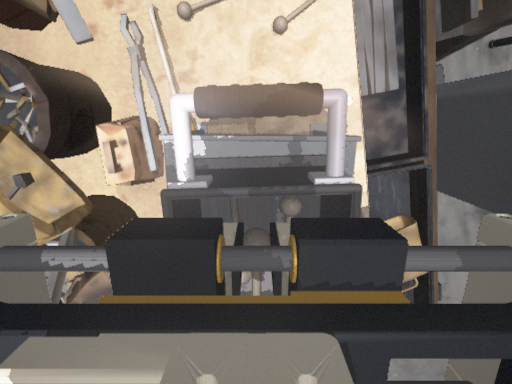

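The clapper is held inside the tote opening, so I'll release it.

>>> {"api": "step_arm", "payload": {
  "rows": [
    [[-1, 0, 0, -1, 0, 0, 0], [-0.3, 0, 0, 0, 0, 0, 0], [-0.3, 0, 0, 0, 0, 0, 0], [-0.3, 0, 0, 0, 0, 0, 0], [-0.3, 0, 0, 3, 0, 0, 0], [-0.3, 0, 0, 6, 0, 0, 0], [0, -0.5, -6, 3, 0, 0, 0], [0, -0.5, -6, 0, 0, 0, 0], [0.5, -0.5, -6, 0, 0, 0, 0]]
  ]
}}

```text
clock: 7.62
tool_pos: [0.505, -0.2975, 0.3206]
orientation: [-90.1, -0.0, 72.7]
force: [2.1, -0.3, -0.3]
opening: 0.0489
```

```bash
python3 - <<'E'
from h import *
o=ctrl.get_obs(); print(o['clock'],o['tool_pos'],o['orientation'],o['joint_pos'].round(1),o['force'],o['opening'])
c,t=snap('top','t2'); c2,w=snap('wrist','w3')
a=cv2.resize(t[125:245,100:360],(780,360),interpolation=cv2.INTER_CUBIC)
for P in ([.5415,-.3289,.009],[.4371,-.2832,.009]):
    q=proj(c2,P)[0];print(q);cv2.circle(w,(int(q[0]),int(q[1])),4,(0,255,0),1)
b=cv2.resize(w,(320,240)); z=np.zeros((240,780,3),np.uint8); z[:,:320]=b
sc=cv2.resize(snap('scene','s2')[1][150:330,130:330],(266,240)); z[:,330:596]=sc
cv2.imwrite('pics/m3.png',np.vstack([a,z]))
E
```

```text
7.625 [ 0.50497059 -0.29747967  0.32063335] [-9.01288150e+01 -1.47277792e-02  7.26507513e+01] [-11.4   9.5  -2.2  -0.  -78.2  -5.9] [ 2.14062411 -0.28100466 -0.29603062] 0.048943557199188345
[231.33836628 155.4211896 ]
[296.88325992 162.40805393]
```

View pics/m3.png

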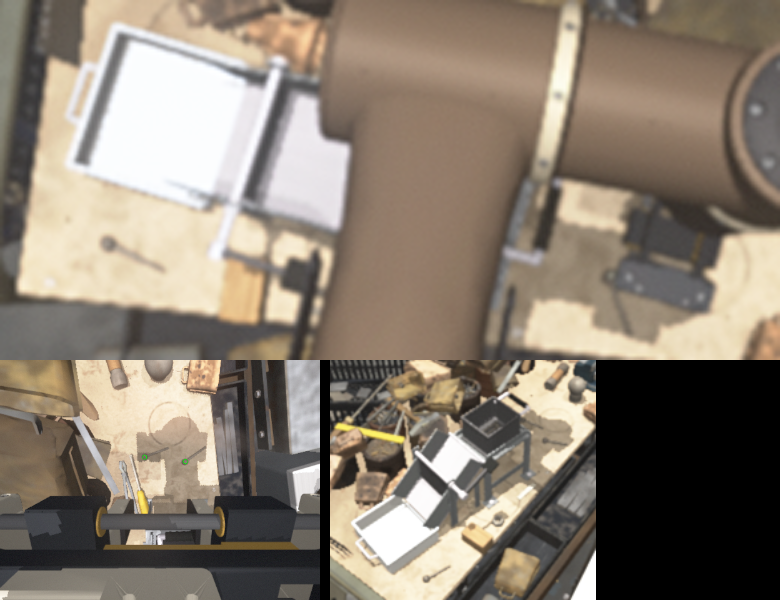

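Balls 1 and 2 haven't moved: the predicted marks coincide with them in the wrist view. Next is clapper 1, beside the driver tip.

>>> {"api": "step_arm", "payload": {
  "rows": [
    [[0.3, 0.4, -0.4, -1, 0, 0, -10], [0.3, 0.4, -0.4, -1, 0, 0, -10], [0.3, 0.4, -0.4, -1, 0, 0, -10], [0.3, 0.4, -0.4, -1, 0, 0, -10], [0.3, 0.4, -0.3, -1, 0, 0, -10], [0.3, 0.4, -0.3, -1, 0, 0, -10], [0.3, 0.4, -0.3, -1, 0, 0, -10], [0.3, 0.4, -0.3, -1, 0, 0, -10], [0.3, 0.4, -0.3, -1, 0, 0, -10], [0.3, 0, 0, -4, 0, 0, 0], [0.3, 0, 0, -4, 0, 0, 0], [0.3, 0, 0, 0, 0, 0, 0]]
  ]
}}

```text
clock: 9.28
tool_pos: [0.5394, -0.3253, 0.1468]
orientation: [-90.0, 0.3, -17.4]
force: [0.1, 0.9, 1.1]
opening: 0.0567
```

```bash
python3 - <<'E'
from h import *
o=ctrl.get_obs(); print(o['clock'],o['tool_pos'],o['orientation'],o['joint_pos'].round(1),o['force'],o['opening'])
c2,w=snap('wrist','w4')
for P in ([.5415,-.3289,.009],[.4712,-.3326,.009],[.4371,-.2832,.009],[.3731,-.304,.009]):
    q=proj(c2,P)[0];print(q);cv2.circle(w,(int(q[0]),int(q[1])),4,(0,255,0),1)
cv2.imwrite('pics/w4b.png',w)
E
```

```text
9.275 [ 0.53936578 -0.32533493  0.14683352] [-89.98364736   0.32744993 -17.37137243] [-13.4  19.9 -11.1  -0.  -59.2 -94. ] [0.13697484 0.87679709 1.06199626] 0.056704713275522275
[254.10433798 188.22224653]
[230.81498967 127.71946137]
[266.08619933  79.75427789]
[226.1443283   18.55071187]
```

View pics/w4b.png

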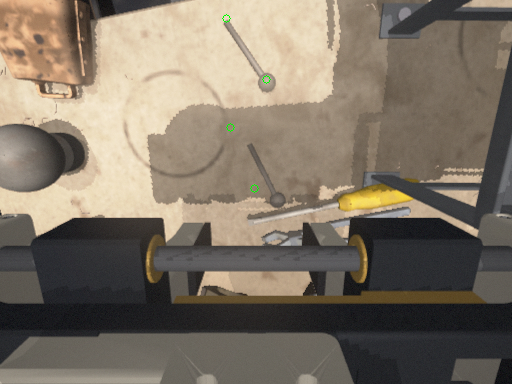

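Clapper 1 has been knocked aside. Its ball is now at (277,200) and its tail at (250,147), so I'm re-measuring it.

```bash
python3 - <<'E'
from h import *
c=cam('wrist')
def I(u,v,z=.009): return back(c,(u,v),z)
B=I(277,200);E=I(250,147);d=B-E
print('ball',B,'tail',E,np.degrees(np.arctan2(d[1],d[0])),np.hypot(*d[:2]))
print('driver',I(250,218,.004),I(340,203,.01),I(345,203,.014),I(410,190,.014),'legs',I(365,178,0))
o=np.array([.5501,-.0183]);a=np.radians(72.6);R=np.array([[np.cos(a),np.sin(a)],[-np.sin(a),np.cos(a)]])
print('chute', R@(B[:2]-o))
E
```

```text
ball [ 0.56508828 -0.30938266  0.009     ] tail [ 0.49864954 -0.32062078  0.009     ] 9.600716227934592 0.06738250805984519
driver [ 0.57840374 -0.34621016  0.004     ] [ 0.58975248 -0.24153832  0.01      ] [ 0.58988796 -0.23701462  0.014     ] [ 0.59668249 -0.16456168  0.014     ] legs [ 0.57273838 -0.20514176  0.        ]
chute [-0.2732807  -0.10134801]
```

The ball is now 5 mm from the driver shaft and close to the tote handle. I'll grip this one by the shank near its tail, which clears both.

>>> {"api": "step_arm", "payload": {
  "rows": [
    [[0.1, -0.6, 0.1, 4, 0, 0, 9.5], [0.1, -0.6, 0.1, 0, 0, 0, 9.5], [0.1, -0.6, 0.1, 0, 0, 0, 9.5], [0.1, -0.6, 0.1, 0, 0, 0, 9.5], [0.1, -0.7, 0.1, 0, 0, 0, 9.4], [0.1, 0, 0, 0, 0, 0, 0], [0.1, 0, 0, 0, 0, 0, 0]]
  ]
}}

```text
clock: 10.2
tool_pos: [0.5108, -0.322, 0.191]
orientation: [-90.1, -0.1, 29.8]
force: [0.1, -0.1, -0.0]
opening: 0.0481
```

>>> {"api": "step_arm", "payload": {
  "rows": [
    [[0.1, -0.2, 0.3, -4, 0, 0, 0], [0.1, 0, 0, -4, 0, 0, 0], [0.1, 0, 0, -4, 0, 0, 0], [0.1, 0, 0, -4, 0, 0, 0], [0.1, 0, 0, -2, 0, 0, 0], [0.1, 0, 0, -0.8, 0, 0, 0], [-1, 0, 0, 0, 0, 0, 0], [-1, 0, 0, 0, 0, 0, 0], [-1, 0, 0, 0, 0, 0, 0], [-1, 0, 0, 0, 0, 0, 0], [-1, 0, 0, 0, 0, 0, 0]]
  ]
}}

```text
clock: 11.58
tool_pos: [0.5081, -0.3191, 0.0017]
orientation: [-90.0, -0.0, 30.0]
force: [0.4, 0.2, 1.6]
opening: 0.0046
```

>>> {"api": "step_arm", "payload": {
  "rows": [
    [[-1, 0, 0, 3, 0, 0, 0], [-1, 0, 0, 5, 0, 0, 0], [-1, 0, -0.5, 6, 0, 0, 0], [-1, 0, 0, 6, 0, 0, 0], [-1, 0, 0, 6, 0, 0, 0], [-1, 0, 0, 6, 0, 0, 0], [-1, 0, 0, 3, 0, 0, 0], [-1, 0, 0, 0, 0, 0, 0]]
  ]
}}

```text
clock: 12.58
tool_pos: [0.5086, -0.3243, 0.3545]
orientation: [-90.2, -0.2, 30.0]
force: [1.1, -0.1, -1.1]
opening: 0.005
```

```bash
python3 - <<'E'
from h import *
o=ctrl.get_obs(); print(o['clock'],o['tool_pos'],o['opening'])
c2,w=snap('wrist','w5'); c,t=snap('top','t5'); cs,s=snap('scene','s5')
for P in ([.4371,-.2832,.009],[.3731,-.304,.009]):
    q=proj(c2,P)[0];cv2.circle(w,(int(q[0]),int(q[1])),4,(0,255,0),1)
z=np.hstack([cv2.resize(w,(400,300)),cv2.resize(s[60:300,200:460],(325,300))])
cv2.imwrite('pics/m5.png',z)
E
```

```text
12.575 [ 0.50860158 -0.32433886  0.35445518] 0.00504090517378422
```

View pics/m5.png

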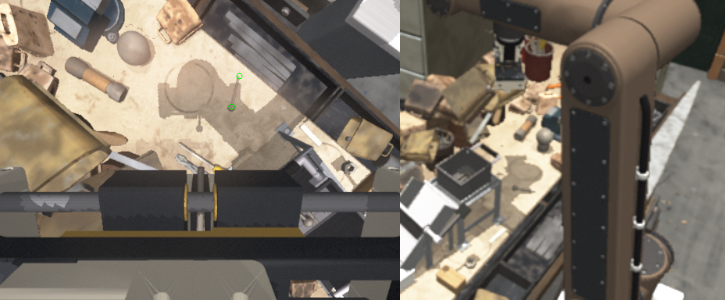

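```bash
python3 - <<'E'
from h import *
w=cv2.imread('pics/w5.png'); 
cv2.imwrite('pics/m6.png',cv2.resize(w[90:330,150:390],(600,600),interpolation=cv2.INTER_CUBIC))
E
```

```text
(no output)
```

View pics/m6.png

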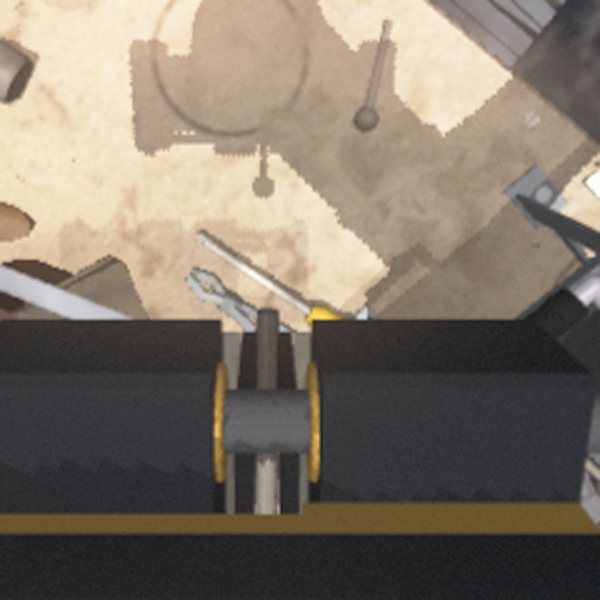

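The clapper is held and barely drooping; the ball shape on the bench is its shadow. Clapper 2 is still in place. Moving to the tote.

>>> {"api": "step_arm", "payload": {
  "rows": [
    [[-1, 0.2, 4, 0, 0, 0, 8.6], [-1, 0.2, 4, 0, 0, 0, 8.6], [-1, 0.2, 4, 0, 0, 0, 8.6], [-1, 0.2, 4, 0, 0, 0, 8.6], [-1, 0.1, 4.3, 0, 0, 0, 8.4], [-1, 0, 0, -4, 0, 0, 0], [-1, 0, 0, -4, 0, 0, 0], [-1, 0, 0, -3, 0, 0, 0], [-1, 0, 0, -2, 0, 0, 0], [-1, 0, 0, -1, 0, 0, 0]]
  ]
}}

```text
clock: 13.98
tool_pos: [0.5156, -0.121, 0.2091]
orientation: [-89.8, 0.1, 72.8]
force: [0.3, -0.2, -1.0]
opening: 0.0047
```

>>> {"api": "step_arm", "payload": {
  "rows": [
    [[-0.4, 0, 0, 0, 0, 0, 0], [-0.4, 0, 0, 0, 0, 0, 0], [-0.4, 0, 0, 0, 0, 0, 0], [-0.4, 0, 0, 4, 0, 0, 0], [-0.4, 0, 0, 6, 0, 0, 0], [0.1, -2.6, -5.4, 0, 0, 0, -9.9], [0.1, -2.6, -5.4, 0, 0, 0, -9.9], [0.1, -2.6, -5.4, 0, 0, 0, -9.9], [0.1, 0, 0, 0, 6.8, -7.3, 0], [0.1, 0, 0, -4, 0, 0, 0], [0.1, 0, 0, 0, 0, 0, 0]]
  ]
}}

```text
clock: 15.35
tool_pos: [0.4371, -0.2829, 0.2698]
orientation: [-89.8, -9.9, 42.9]
force: [0.0, 0.8, -0.1]
opening: 0.048
```

```bash
python3 - <<'E'
from h import *
o=ctrl.get_obs(); print(o['clock'],o['tool_pos'],o['orientation'],o['opening'])
c2,w=snap('wrist','w7'); c,t=snap('top','t7'); cs,s=snap('scene','s7')
for P in ([.4371,-.2832,.009],[.3731,-.304,.009],list(o['tool_pos'])):
    q=proj(c2,P)[0];print(q);cv2.circle(w,(int(q[0]),int(q[1])),4,(0,255,0),1)
z=np.hstack([cv2.resize(w,(480,360)),cv2.resize(s[150:300,190:340],(320,320))[:,:320] if 0 else cv2.resize(s[150:300,190:323],(320,360))])
cv2.imwrite('pics/m7.png',z)
E
```

```text
15.35 [ 0.43708241 -0.28292704  0.26977871] [-89.79861701  -9.89810836  42.94319985] 0.047994666820795305
[256.17783642 137.82873312]
[276.39333146  94.63642652]
[257.7884532  236.22502476]
```

View pics/m7.png

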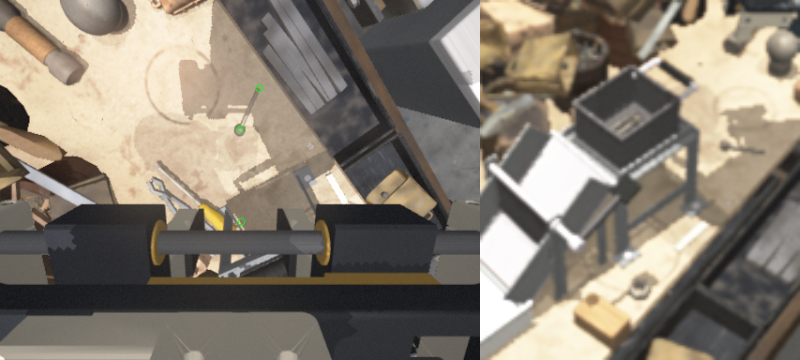

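>>> {"api": "step_arm", "payload": {
  "rows": [
    [[0.1, 0, 0, -5, 0, 0, 0], [0.1, 0, 0, -6, 0, 0, 0], [0.1, 0, 0, -6, 0, 0, 0], [0.1, 0, 0, -5, 0, 0, 0], [0.1, 0, 0, -3, 0, 0, 0], [0.1, 0, 0, -1.5, 0, 0, 0], [-1, 0, 0, 0, 0, 0, 0], [-1, 0, 0, 0, 0, 0, 0], [-1, 0, 0, 0, 0, 0, 0], [-1, 0, 0, 0, 0, 0, 0], [-1, 0, 0, 0, 0, 0, 0], [-1, 0, 0, 0, 0, 0, 0]]
  ]
}}

```text
clock: 17.0
tool_pos: [0.4396, -0.2833, 0.0073]
orientation: [-90.1, -10.0, 43.1]
force: [-0.5, 0.4, 6.9]
opening: 0.0159
```

>>> {"api": "step_arm", "payload": {
  "rows": [
    [[-1, 0, 0, 3, 0, 0, 0], [-1, 0, 0, 6, 0, 0, 0], [-1, 0, 0, 6, 0, 0, 0], [-1, 0, 0, 6, 0, 0, 0], [-1, 0, 0, 6, 0, 0, 0], [-1, 0, 0, 6, -6.8, 7.3, 0], [-1, 1.6, 3.6, 1, 0, 0, 9.1], [-1, 1.6, 3.6, 0, 0, 0, 9.1], [-1, 1.6, 3.6, 0, 0, 0, 9.1], [-1, 1.6, 3.6, 0, 0, 0, 9.1], [-1, 1.6, 3.6, 0, 0, 0, 9.1], [-1, 1.6, 3.6, 0, 0, 0, 9.1]]
  ]
}}

```text
clock: 18.5
tool_pos: [0.5349, -0.0657, 0.3463]
orientation: [-90.0, -0.0, 98.0]
force: [0.4, -1.0, 0.2]
opening: 0.0156
```

>>> {"api": "step_arm", "payload": {
  "rows": [
    [[-1, 0, 0, -4, 0, 0, 0], [-1, 0, 0, -4, 0, 0, 0], [-1, 0, 0, -3, 0, 0, 0], [-1, 0, 0, -2, 0, 0, 0], [-1, 0, 0, -1, 0, 0, 0]]
  ]
}}

```text
clock: 19.12
tool_pos: [0.5341, -0.0671, 0.2052]
orientation: [-89.9, -0.0, 97.7]
force: [-0.5, -0.7, -0.9]
opening: 0.0161
```

>>> {"api": "step_arm", "payload": {
  "rows": [
    [[-0.4, 0, 0, 0, 0, 0, 0], [-0.4, 0, 0, 0, 0, 0, 0], [-0.4, 0, 0, 0, 0, 0, 0], [-0.4, 0, 0, 4, 0, 0, 0], [-0.4, 0, 0, 6, 0, 0, 0], [0.3, -0.7, 5.1, 0, 0, 0, -4.8], [0.3, -0.7, 5.1, 0, 0, 0, -4.8], [0.3, -0.7, 5.1, 0, 0, 0, -4.8], [0.3, -0.7, 5.1, 0, 0, 0, -4.8], [0.3, -0.7, 5.1, 0, 0, 0, -4.8], [0.3, -0.6, 5.1, 0, 0, 0, -4.9], [0.3, -0.6, 5.1, 0, 0, 0, -4.9]]
  ]
}}

```text
clock: 20.62
tool_pos: [0.4876, 0.2918, 0.3073]
orientation: [-90.0, -0.1, 63.7]
force: [0.8, -0.0, -0.1]
opening: 0.0572
```

>>> {"api": "step_arm", "payload": {
  "rows": [
    [[0.3, 0, 0, -4, 0, 0, 0], [0.3, 0, 0, -6, 0, 0, 0], [0.3, 0, 0, -4, 0, 0, 0], [0.3, 0, 0, 0, 0, 0, 0]]
  ]
}}

```text
clock: 21.12
tool_pos: [0.4866, 0.2888, 0.1642]
orientation: [-89.9, 0.3, 63.9]
force: [-0.4, 0.6, 0.6]
opening: 0.0565
```

```bash
python3 - <<'E'
from h import *
o=ctrl.get_obs(); print(o['clock'],o['tool_pos'],o['orientation'],o['opening'])
c2,w=snap('wrist','w8'); c,t=snap('top','t8'); cs,s=snap('scene','s8')
for P in ([.4864,.2913,.009],[.4552,.2276,.009]):
    q=proj(c2,P)[0];print(q);cv2.circle(w,(int(q[0]),int(q[1])),4,(0,255,0),1)
z=np.hstack([cv2.resize(w,(480,360)),cv2.resize(t[135:235,200:289],(320,360))])
cv2.imwrite('pics/m8.png',z)
E
```

```text
21.125 [0.48664275 0.2888019  0.16420362] [-89.90539703   0.29447877  63.88123606] 0.056490799538895256
[257.94249172 184.77742681]
[257.98845791 122.8573953 ]
```

View pics/m8.png

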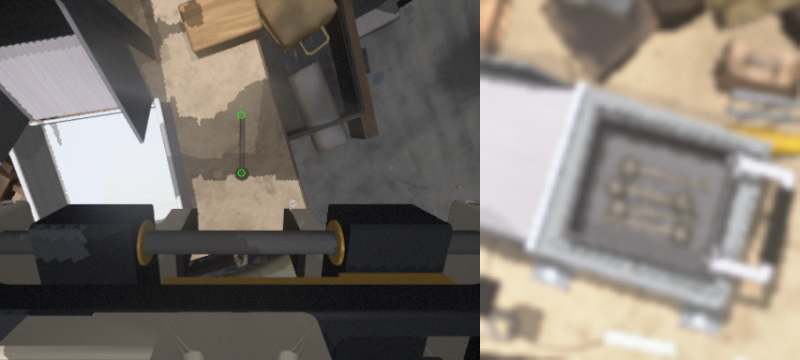

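The marks are on the last stray and the tote holds five clappers, so I'm grasping it.

>>> {"api": "step_arm", "payload": {
  "rows": [
    [[0.3, 0, 0.2, -4, 0, 0, 0], [0.1, 0, 0, -5, 0, 0, 0], [0, 0, 0, -4, 0, 0, 0], [0, 0, 0, -2.2, 0, 0, 0], [0, 0, 0, -0.9, 0, 0, 0], [0, 0, 0, 0, 0, 0, 0], [-1, 0, 0, 0, 0, 0, 0], [-1, 0, 0, 0, 0, 0, 0], [-1, 0, 0, 0, 0, 0, 0], [-1, 0, 0, 0, 0, 0, 0], [-1, 0, 0, 0, 0, 0, 0]]
  ]
}}

```text
clock: 22.65
tool_pos: [0.4881, 0.2923, 0.0058]
orientation: [-90.0, -0.0, 63.9]
force: [-1.3, 0.5, 2.1]
opening: 0.0159
```

>>> {"api": "step_arm", "payload": {
  "rows": [
    [[-1, 0, 0, 3, 0, 0, 0], [-1, 0, 0, 6, 0, 0, 0], [-1, 0, 0, 6, 0, 0, 0], [-1, 0, 0, 6, 0, 0, 0], [-1, 0, 0, 6, 0, 0, 0], [-1, 0.8, -5.1, 6, 0, 0, 1.3], [-1, 0.8, -5.1, 1, 0, 0, 1.3], [-1, 0.6, -5.1, 0, 0, 0, 1.3], [-1, 0.6, -5.1, 0, 0, 0, 1.2], [-1, 0.6, -5.2, 0, 0, 0, 1.2], [-1, 0.6, -5.2, 0, 0, 0, 1.2], [-1, 0.6, -5.2, 0, 0, 0, 1.2]]
  ]
}}

```text
clock: 24.15
tool_pos: [0.5319, -0.0589, 0.3326]
orientation: [-90.0, -0.0, 72.6]
force: [1.8, 0.3, -1.3]
opening: 0.0159
```

>>> {"api": "step_arm", "payload": {
  "rows": [
    [[-1, 0, 0, -4, 0, 0, 0], [-1, 0, 0, -4, 0, 0, 0], [-1, 0, 0, -3, 0, 0, 0], [-1, 0, 0, -2, 0, 0, 0], [-1, 0, 0, -0.8, 0, 0, 0]]
  ]
}}

```text
clock: 24.78
tool_pos: [0.5313, -0.0574, 0.1933]
orientation: [-89.9, 0.1, 72.6]
force: [0.1, 1.2, -0.4]
opening: 0.0158
```

>>> {"api": "step_arm", "payload": {
  "rows": [
    [[-0.4, 0, 0, 0, 0, 0, 0], [-0.4, 0, 0, 0, 0, 0, 0], [-0.4, 0, 0, 0, 0, 0, 0], [-0.4, 0, 0, 4, 0, 0, 0], [-0.4, 0, 0, 6, 0, 0, 0], [-0.4, 0, 0, 4, 0, 0, -10], [-0.4, 0, 0, 0, 0, 0, -10], [-0.4, 0, -3, 0, 0, 0, -10], [-0.4, -1, -3, 0, 0, 0, -10], [-0.4, -1, -3, 0, 0, 0, -10], [-0.4, -1, -3, 0, 0, 0, -10], [-0.4, -0.6, -1.6, 0, 0, 0, -10]]
  ]
}}

```text
clock: 26.28
tool_pos: [0.4957, -0.1945, 0.3355]
orientation: [-90.0, -0.1, 2.2]
force: [-0.0, -0.3, 0.1]
opening: 0.026
```

>>> {"api": "step_arm", "payload": {
  "rows": [
    [[-0.2, 0, 0, 0, 0, 0, -10], [-0.2, 0, 0, 0, 0, 0, -10], [-0.2, 0, 0, 0, 0, 0, 0]]
  ]
}}

```text
clock: 26.65
tool_pos: [0.4963, -0.1933, 0.3353]
orientation: [-90.0, -0.1, -17.4]
force: [-0.9, -0.5, -0.2]
opening: 0.0348
```

```bash
python3 - <<'E'
from h import *
o=ctrl.get_obs(); print(o['clock'],o['tool_pos'],o['orientation'],o['joint_pos'].round(1),o['opening'])
c2,w=snap('wrist','w9'); c,t=snap('top','t9'); cs,s=snap('scene','s9')
P=proj(cs,[[.495,-.193,.217],[.526,-.0946,.23]]);print(P)
z=np.hstack([cv2.resize(w,(480,360)),cv2.resize(s[150:290,185:309],(320,360))])
cv2.imwrite('pics/m9.png',z)
E
```

```text
26.65 [ 0.49625661 -0.1933341   0.33533911] [-8.99863429e+01 -5.06313007e-02 -1.73526023e+01] [  -0.2    3.9   -6.7    0.   -79.3 -107.2] 0.03479849164979673
[[270.91710799 180.80448708]
 [250.21405758 191.3505175 ]]
```

View pics/m9.png

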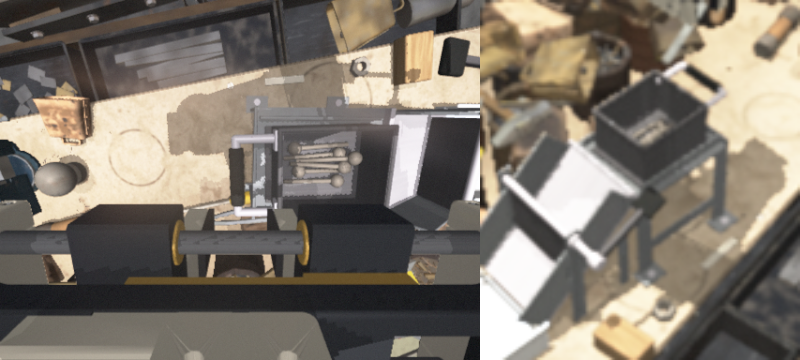

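The tote now holds all six clappers and the bench is clear. I'm locating the sleeve precisely at about (252.8,190) in native pixels.

```bash
python3 - <<'E'
from h import *
c=cam('wrist'); k=512/480
o=np.array([.5501,-.0183]);a=np.radians(72.6);R=np.array([[np.cos(a),np.sin(a)],[-np.sin(a),np.cos(a)]])
for n,u,v,z in [('sleeveL',230.5,178,.217),('sleeveR',243.5,178,.217),('sl top',237,148,.217),('sl bot',237,208,.217),('tote rear rim',276,165,.23),('stop?',392,160,.169)]:
    P=back(c,(u*k,v*k),z); print(n,P.round(4),'chute',(R@(P[:2]-o)).round(4))
w=cv2.imread('pics/w9.png'); g=cv2.cvtColor(w,6)
print(g[185,235:275])
E
```

```text
sleeveL [ 0.4937 -0.2042  0.217 ] chute [-0.1943 -0.0018]
sleeveR [ 0.498  -0.1903  0.217 ] chute [-0.1797 -0.0018]
sl top [ 0.4639 -0.1872  0.217 ] chute [-0.187   0.0318]
sl bot [ 0.53  -0.208  0.217] chute [-0.187  -0.0376]
tote rear rim [ 0.4915 -0.1527  0.23  ] chute [-0.1458  0.0158]
stop? [ 0.5438 -0.0034  0.169 ] chute [0.0123 0.0105]
[225 226 228 227 226 224 222 224 229 212  88  67  67  69  69  69  67  70
  67  66  65  64  66  61  61  89 117 126 139 135 135 133 130 113 112 129
 134 130 115 132]
```

>>> {"api": "step_arm", "payload": {
  "rows": [
    [[-0.2, 0, -0.4, -4, 0, 0, 0], [-0.2, 0, 0, -5, 0, 0, 0], [-0.2, 0, 0, -3, 0, 0, 0], [-0.2, 0, 0, -1.6, 0, 0, 0], [-0.2, 0, 0, 0, 0, 0, 0], [-1, 0, 0, 0, 0, 0, 0], [-1, 0, 0, 0, 0, 0, 0], [-1, 0, 0, 0, 0, 0, 0], [-1, 0, 0, 0, 0, 0, 0]]
  ]
}}

```text
clock: 27.92
tool_pos: [0.4967, -0.1974, 0.1998]
orientation: [-90.0, -0.1, -17.4]
force: [-2.4, 1.1, 6.8]
opening: 0.015
```

```bash
python3 - <<'E'
from h import *
o=ctrl.get_obs(); print(o['clock'],o['tool_pos'],o['orientation'],o['opening'],o['force'],o['moment'])
E
```

```text
27.925 [ 0.49671015 -0.19740312  0.19983757] [-89.99963554  -0.09311438 -17.38359442] 0.01497757541028954 [-2.37250406  1.10062825  6.75640212] [0.22248147 0.42716094 0.18088839]
```

>>> {"api": "step_arm", "payload": {
  "rows": [
    [[-1, 0.09, 0.29, 0, 0, 0, 0], [-1, 0.09, 0.29, 0, 0, 0, 0], [-1, 0.09, 0.29, 0, 0, 0, 0], [-1, 0.09, 0.29, 0, 0, 0, 0], [-1, 0, 0, 0, 0, 0, 0]]
  ]
}}

```text
clock: 28.55
tool_pos: [0.5002, -0.1863, 0.1999]
orientation: [-90.1, -0.1, -17.4]
force: [-1.0, -3.2, 5.7]
opening: 0.0148
```

>>> {"api": "step_arm", "payload": {
  "rows": [
    [[-1, 0.06, 0.19, 0, 0, 0, 0], [-1, 0, 0, 0, 0, 0, 0]]
  ]
}}

```text
clock: 28.8
tool_pos: [0.5007, -0.1846, 0.1999]
orientation: [-90.1, -0.1, -17.4]
force: [-0.9, -2.0, 4.1]
opening: 0.0148
```

>>> {"api": "step_arm", "payload": {
  "rows": [
    [[-1, 0.06, 0.19, 0, 0, 0, 0], [-1, 0, 0, 0, 0, 0, 0]]
  ]
}}

```text
clock: 29.05
tool_pos: [0.5005, -0.1836, 0.1998]
orientation: [-90.2, -0.0, -17.4]
force: [-2.9, -8.4, 6.1]
opening: 0.0147
```

The tote butts against the stop at TCP chute x = -172.5 mm, which agrees with the fitted frame. Now the tipping arc.

```bash
python3 - <<'E'
from h import *
from scipy.interpolate import PchipInterpolator as P
q=P([0,30,45,60,90,110,128],[[-8,160],[-6.5,164],[-5,165.5],[-3.5,168],[0,169.5],[1,171],[2.3,172.5]])
a=np.radians(72.6)
def H(t):
    r=np.radians(t); x,z=q(t); return np.array([x-165*np.cos(r)+57*np.sin(r), z+165*np.sin(r)+57*np.cos(r)])
ts=np.r_[np.linspace(0,48,13),np.linspace(51.5,90,12),np.linspace(93.2,128,12)]
h=np.array([H(t) for t in ts]); w=np.c_[h[:,0]*np.cos(a),h[:,0]*np.sin(a),h[:,1]]/10
w=np.round(w-w[0],2); d=np.round(np.diff(w,axis=0),2)
for i in range(0,36,12): print(ts[i+12],[[-1,*map(float,r),0,0,0] for r in d[i:i+12]], w[i+12])
E
```

```text
48.0 [[-1, 0.13, 0.43, 1.2, 0, 0, 0], [-1, 0.16, 0.5, 1.16, 0, 0, 0], [-1, 0.18, 0.58, 1.12, 0, 0, 0], [-1, 0.21, 0.66, 1.08, 0, 0, 0], [-1, 0.23, 0.72, 1.02, 0, 0, 0], [-1, 0.24, 0.79, 0.97, 0, 0, 0], [-1, 0.27, 0.85, 0.91, 0, 0, 0], [-1, 0.28, 0.9, 0.84, 0, 0, 0], [-1, 0.31, 0.97, 0.77, 0, 0, 0], [-1, 0.31, 1.02, 0.7, 0, 0, 0], [-1, 0.34, 1.05, 0.63, 0, 0, 0], [-1, 0.34, 1.1, 0.57, 0, 0, 0]] [ 3.    9.57 10.97]
90.0 [[-1, 0.31, 0.98, 0.45, 0, 0, 0], [-1, 0.31, 1.0, 0.4, 0, 0, 0], [-1, 0.32, 1.02, 0.31, 0, 0, 0], [-1, 0.32, 1.04, 0.23, 0, 0, 0], [-1, 0.33, 1.05, 0.16, 0, 0, 0], [-1, 0.33, 1.05, 0.08, 0, 0, 0], [-1, 0.34, 1.07, 0.02, 0, 0, 0], [-1, 0.33, 1.06, -0.04, 0, 0, 0], [-1, 0.33, 1.05, -0.12, 0, 0, 0], [-1, 0.33, 1.04, -0.17, 0, 0, 0], [-1, 0.32, 1.02, -0.24, 0, 0, 0], [-1, 0.31, 1.0, -0.3, 0, 0, 0]] [ 6.88 21.95 11.75]
128.0 [[-1, 0.28, 0.89, -0.32, 0, 0, 0], [-1, 0.27, 0.85, -0.37, 0, 0, 0], [-1, 0.26, 0.84, -0.41, 0, 0, 0], [-1, 0.25, 0.8, -0.46, 0, 0, 0], [-1, 0.24, 0.79, -0.51, 0, 0, 0], [-1, 0.24, 0.75, -0.55, 0, 0, 0], [-1, 0.23, 0.73, -0.59, 0, 0, 0], [-1, 0.22, 0.69, -0.63, 0, 0, 0], [-1, 0.2, 0.66, -0.66, 0, 0, 0], [-1, 0.2, 0.63, -0.7, 0, 0, 0], [-1, 0.18, 0.58, -0.74, 0, 0, 0], [-1, 0.17, 0.55, -0.77, 0, 0, 0]] [ 9.62 30.71  5.04]
```

>>> {"api": "step_arm", "payload": {
  "rows": [
    [[-1, 0.13, 0.4, 1.2, 0, 0, 0], [-1, 0.16, 0.5, 1.16, 0, 0, 0], [-1, 0.18, 0.58, 1.12, 0, 0, 0], [-1, 0.21, 0.66, 1.08, 0, 0, 0], [-1, 0.23, 0.72, 1.02, 0, 0, 0], [-1, 0.24, 0.79, 0.97, 0, 0, 0]]
  ]
}}

```text
clock: 29.8
tool_pos: [0.5112, -0.1464, 0.2647]
orientation: [-90.1, 0.1, -17.5]
force: [-3.2, -4.2, 1.4]
opening: 0.0148
```

>>> {"api": "step_arm", "payload": {
  "rows": [
    [[-1, 0.27, 0.85, 0.91, 0, 0, 0], [-1, 0.28, 0.9, 0.84, 0, 0, 0], [-1, 0.31, 0.97, 0.77, 0, 0, 0], [-1, 0.31, 1.02, 0.7, 0, 0, 0], [-1, 0.34, 1.05, 0.63, 0, 0, 0], [-1, 0.34, 1.1, 0.57, 0, 0, 0]]
  ]
}}

```text
clock: 30.55
tool_pos: [0.5311, -0.0858, 0.3089]
orientation: [-90.0, 0.0, -17.4]
force: [-3.0, -2.5, 1.7]
opening: 0.0149
```

>>> {"api": "step_arm", "payload": {
  "rows": [
    [[-1, 0.31, 0.98, 0.45, 0, 0, 0], [-1, 0.31, 1.0, 0.4, 0, 0, 0], [-1, 0.32, 1.02, 0.31, 0, 0, 0], [-1, 0.32, 1.04, 0.23, 0, 0, 0], [-1, 0.33, 1.05, 0.16, 0, 0, 0], [-1, 0.33, 1.05, 0.08, 0, 0, 0]]
  ]
}}

```text
clock: 31.3
tool_pos: [0.5502, -0.0243, 0.3243]
orientation: [-90.0, 0.1, -17.4]
force: [-0.2, -1.1, -8.0]
opening: 0.0152
```

>>> {"api": "step_arm", "payload": {
  "rows": [
    [[-1, 0.34, 1.07, 0.02, 0, 0, 0], [-1, 0.33, 1.06, -0.04, 0, 0, 0], [-1, 0.33, 1.05, -0.12, 0, 0, 0], [-1, 0.33, 1.04, -0.17, 0, 0, 0], [-1, 0.32, 1.02, -0.24, 0, 0, 0], [-1, 0.31, 1.0, -0.3, 0, 0, 0]]
  ]
}}

```text
clock: 32.05
tool_pos: [0.5701, 0.038, 0.3163]
orientation: [-90.0, -0.0, -17.4]
force: [-0.6, -0.8, -5.9]
opening: 0.0152
```

>>> {"api": "step_arm", "payload": {
  "rows": [
    [[-1, 0.28, 0.89, -0.32, 0, 0, 0], [-1, 0.27, 0.85, -0.37, 0, 0, 0], [-1, 0.26, 0.84, -0.41, 0, 0, 0], [-1, 0.25, 0.8, -0.46, 0, 0, 0], [-1, 0.24, 0.79, -0.51, 0, 0, 0], [-1, 0.24, 0.75, -0.55, 0, 0, 0]]
  ]
}}

```text
clock: 32.8
tool_pos: [0.5854, 0.0871, 0.2898]
orientation: [-90.0, -0.0, -17.4]
force: [-0.8, -1.8, -3.4]
opening: 0.0152
```

>>> {"api": "step_arm", "payload": {
  "rows": [
    [[-1, 0.23, 0.73, -0.59, 0, 0, 0], [-1, 0.22, 0.69, -0.63, 0, 0, 0], [-1, 0.2, 0.66, -0.66, 0, 0, 0], [-1, 0.2, 0.63, -0.7, 0, 0, 0], [-1, 0.15, 0.5, -0.6, 0, 0, 0], [-1, 0, 0, 0, 0, 0, 0], [-1, 0, 0, 0, 0, 0, 0], [-1, 0, 0, 0, 0, 0, 0], [-1, 0, 0, 0, 0, 0, 0]]
  ]
}}

```text
clock: 33.92
tool_pos: [0.5952, 0.1184, 0.2585]
orientation: [-90.0, -0.0, -17.4]
force: [-0.8, -1.3, -4.6]
opening: 0.015
```

```bash
python3 - <<'E'
from h import *
o=ctrl.get_obs(); print(o['clock'],o['tool_pos'],o['opening'],o['force'])
c2,w=snap('wrist','w10'); c,t=snap('top','t10'); cs,s=snap('scene','s10')
z=np.hstack([cv2.resize(w,(400,300)),cv2.resize(s[150:285,140:320],(400,300))])
cv2.imwrite('pics/m10.png',z)
E
```

```text
33.925 [0.59520058 0.11843587 0.25852317] 0.014966717901779562 [-0.76893459 -1.2950451  -4.61877131]
```

View pics/m10.png

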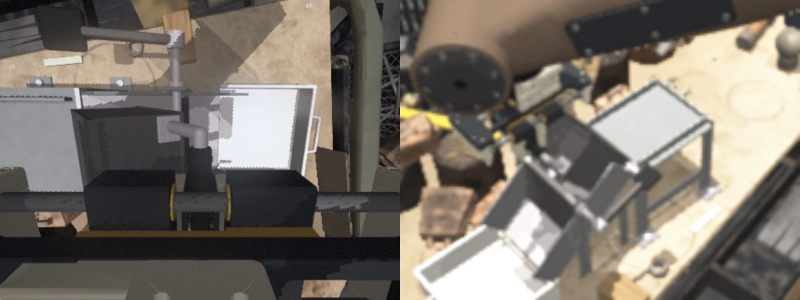

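>>> {"api": "step_arm", "payload": {
  "rows": [
    [[-1, 0.1, 0.25, -0.4, 0, 0, 0], [-1, 0.1, 0.25, -0.4, 0, 0, 0], [-1, 0, 0, 0, 0, 0, 0], [-1, 0, 0, 0, 0, 0, 0], [-1, 0, 0, 0, 0, 0, 0], [-1, 0, 0, 0, 0, 0, 0], [-1, 0, 0, 0, 0, 0, 0], [-1, 0, 0, 0, 0, 0, 0]]
  ]
}}

```text
clock: 35.08
tool_pos: [0.5974, 0.1237, 0.2504]
orientation: [-90.0, -0.0, -17.4]
force: [0.4, -0.9, -1.9]
opening: 0.0151
```

>>> {"api": "step_arm", "payload": {
  "rows": [
    [[-1, -0.17, -0.55, 0.77, 0, 0, 0], [-1, -0.18, -0.58, 0.74, 0, 0, 0], [-1, -0.2, -0.63, 0.7, 0, 0, 0], [-1, -0.2, -0.66, 0.66, 0, 0, 0], [-1, -0.22, -0.69, 0.63, 0, 0, 0], [-1, -0.23, -0.73, 0.59, 0, 0, 0], [-1, -0.24, -0.75, 0.55, 0, 0, 0], [-1, -0.24, -0.79, 0.51, 0, 0, 0], [-1, -0.25, -0.8, 0.46, 0, 0, 0], [-1, -0.26, -0.84, 0.41, 0, 0, 0], [-1, -0.27, -0.85, 0.37, 0, 0, 0], [-1, -0.28, -0.89, 0.32, 0, 0, 0]]
  ]
}}

```text
clock: 36.58
tool_pos: [0.5695, 0.0355, 0.3174]
orientation: [-90.0, 0.0, -17.4]
force: [0.2, 0.3, -4.5]
opening: 0.0151
```

```bash
python3 - <<'E'
from h import *
o=ctrl.get_obs(); print(o['clock'],o['tool_pos'],o['opening'],o['force'])
c2,w=snap('wrist','w11'); c,t=snap('top','t11'); cs,s=snap('scene','s11')
z=np.hstack([cv2.resize(w,(400,300)),cv2.resize(s[170:290,140:300],(400,300),interpolation=cv2.INTER_CUBIC)])
cv2.imwrite('pics/m11.png',z)
E
```

```text
36.575 [0.56951517 0.03545361 0.31742079] 0.015085016902091972 [ 0.16426935  0.33931334 -4.47543062]
```

View pics/m11.png

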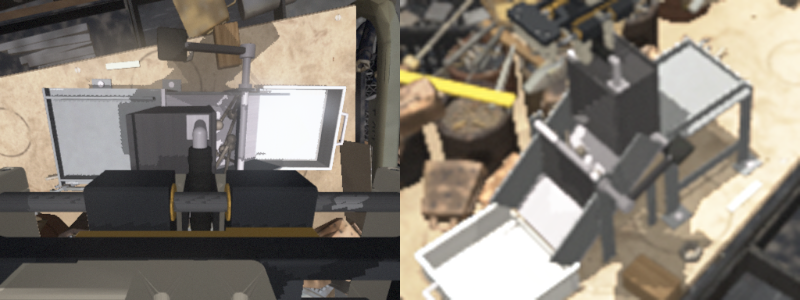

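Clappers are piled behind the shut gate at about (225,130) in the wrist view. Returning the tote.

>>> {"api": "step_arm", "payload": {
  "rows": [
    [[-1, -0.31, -1.0, 0.3, 0, 0, 0], [-1, -0.32, -1.02, 0.24, 0, 0, 0], [-1, -0.33, -1.04, 0.17, 0, 0, 0], [-1, -0.33, -1.05, 0.12, 0, 0, 0], [-1, -0.33, -1.06, 0.04, 0, 0, 0], [-1, -0.34, -1.07, -0.02, 0, 0, 0], [-1, -0.33, -1.05, -0.08, 0, 0, 0], [-1, -0.33, -1.05, -0.16, 0, 0, 0], [-1, -0.32, -1.04, -0.23, 0, 0, 0], [-1, -0.32, -1.02, -0.31, 0, 0, 0], [-1, -0.31, -1.0, -0.4, 0, 0, 0], [-1, -0.31, -0.98, -0.45, 0, 0, 0]]
  ]
}}

```text
clock: 38.22
tool_pos: [0.5327, -0.0909, 0.3157]
orientation: [-90.1, -0.5, -17.4]
force: [-7.4, -6.6, 29.4]
opening: 0.015
```

>>> {"api": "step_arm", "payload": {
  "rows": [
    [[-1, -0.34, -1.1, -0.57, 0, 0, 0], [-1, -0.34, -1.05, -0.63, 0, 0, 0], [-1, -0.31, -1.02, -0.7, 0, 0, 0], [-1, -0.31, -0.97, -0.77, 0, 0, 0], [-1, -0.28, -0.9, -0.84, 0, 0, 0], [-1, -0.27, -0.85, -0.91, 0, 0, 0]]
  ]
}}

```text
clock: 38.98
tool_pos: [0.5122, -0.1471, 0.2643]
orientation: [-90.0, 0.1, -17.4]
force: [-0.0, -2.2, -1.9]
opening: 0.0152
```

>>> {"api": "step_arm", "payload": {
  "rows": [
    [[-1, -0.24, -0.79, -0.97, 0, 0, 0], [-1, -0.23, -0.72, -1.02, 0, 0, 0], [-1, -0.21, -0.66, -1.08, 0, 0, 0], [-1, -0.18, -0.58, -1.12, 0, 0, 0], [-1, -0.16, -0.5, -1.1, 0, 0, 0]]
  ]
}}

```text
clock: 39.6
tool_pos: [0.5022, -0.1794, 0.2116]
orientation: [-90.0, 0.0, -17.4]
force: [0.5, -0.0, -1.9]
opening: 0.015
```

>>> {"api": "step_arm", "payload": {
  "rows": [
    [[-1, -0.15, -0.45, -0.4, 0, 0, 0], [-1, -0.1, -0.3, -0.4, 0, 0, 0], [-1, 0, 0, -0.3, 0, 0, 0], [-1, 0, 0, 0, 0, 0, 0]]
  ]
}}

```text
clock: 40.1
tool_pos: [0.4999, -0.1867, 0.2015]
orientation: [-90.0, -0.0, -17.4]
force: [-0.8, -1.0, -1.8]
opening: 0.0154
```

>>> {"api": "step_arm", "payload": {
  "rows": [
    [[-1, 0, 0, -0.2, 0, 0, 0], [-1, 0, 0, 0, 0, 0, 0]]
  ]
}}

```text
clock: 40.35
tool_pos: [0.4999, -0.1865, 0.1996]
orientation: [-90.0, -0.0, -17.4]
force: [-0.4, -0.2, -2.8]
opening: 0.0147
```

>>> {"api": "step_arm", "payload": {
  "rows": [
    [[-0.2, 0, 0, 0, 0, 0, 0], [-0.2, 0, 0, 0, 0, 0, 0], [-0.2, 0, 0, 0, 0, 0, 0], [-0.2, 0, 0, 2, 0, 0, 0], [-0.2, 0, 0, 5, 0, 0, 0], [-0.2, 0, 0, 6, 0, 0, 0], [-1, -0.5, -4, 0, 0, 0, 0], [-1, -0.5, -4, 0, 0, 0, 0]]
  ]
}}

```text
clock: 41.35
tool_pos: [0.4902, -0.2672, 0.3307]
orientation: [-90.0, -0.1, -17.3]
force: [-0.4, 0.1, 0.1]
opening: 0.0202
```

```bash
python3 - <<'E'
from h import *
o=ctrl.get_obs(); print(o['clock'],o['tool_pos'],o['opening'],o['force'],o['joint_pos'].round(1))
cw,w=snap('wrist','w12'); c,t=snap('top','t12'); cs,s=snap('scene','s12')
a=np.radians(72.6);R=np.array([[np.cos(a),-np.sin(a)],[np.sin(a),np.cos(a)]])
def patch(im,cc,x0,x1,y0,y1,z):
    P=[np.r_[np.array([.5501,-.0183])+R@[x,y],z] for y in (y0,y1) for x in (x0,x1)]
    q=proj(cc,np.array(P)).astype(np.float32); n=120
    M=cv2.getPerspectiveTransform(q,np.float32([[0,0],[2*n,0],[0,n],[2*n,n]])); return cv2.warpPerspective(im,M,(2*n,n))
for nm in('t11','t12'): pass
A=[cv2.resize(patch(cv2.imread('pics/%s.png'%n),k,-.22,.12,-.085,.085,.17),(390,195)) for n,k in(('t0b' if 0 else 'top0',c),('t12',c),('s9',cs),('s12',cs))]
z=np.vstack([np.hstack(A[:2]),np.hstack(A[2:]),np.hstack([cv2.resize(w,(267,200)),cv2.resize(s[160:290,140:313],(266,200)),np.zeros((200,247,3),np.uint8)])])
cv2.imwrite('pics/m12.png',z)
E
```

```text
41.35 [ 0.49017318 -0.26719227  0.33073319] 0.020244189478678544 [-0.37655797  0.11987954  0.11068739] [ -8.5   6.5  -4.4  -0.  -78.9 -98.8]
```

```bash
python3 - <<'E'
from h import *
a=np.radians(72.6);R=np.array([[np.cos(a),-np.sin(a)],[np.sin(a),np.cos(a)]])
def patch(im,cc,x0,x1,y0,y1,z):
    P=[np.r_[np.array([.5501,-.0183])+R@[x,y],z] for y in (y0,y1) for x in (x0,x1)]
    q=proj(cc,np.array(P)).astype(np.float32)
    M=cv2.getPerspectiveTransform(q,np.float32([[0,0],[96,0],[0,80],[96,80]])); return cv2.warpPerspective(im,M,(96,80)),q.round().tolist()
cs=cam('scene'); cw=cam('wrist')
for n,k,ox in(('s9',cs,-.082),('s12',cs,-.071),('w12',cw,-.071)):
    p,q=patch(cv2.imread('pics/%s.png'%n),k,ox-.05,ox+.05,-.042,.042,.162); g=cv2.cvtColor(p,6)
    print(n,q,g.mean(),g.std()); print(cv2.resize(g,(16,8),interpolation=cv2.INTER_AREA))
E
```

```text
s9 [[253.0, 192.0], [233.0, 205.0], [269.0, 204.0], [248.0, 217.0]] 86.206640625 35.426536115042815
[[120 120 121 125 119 117 117 113 118 123 120  83  60  63  63  63]
 [122 123 135 143 147 136 145 152 150 146 130  84  59  61  62  63]
 [ 95  99 140 142 130 133 138 143 129 123 117  79  59  63  62  63]
 [ 87  95 121 141 141 153 158 171 166 149 113  73  60  62  63  62]
 [ 76  75  75  77  74  83  82  88  92  84  73  60  58  62  62  63]
 [ 60  60  60  57  57  58  56  56  56  56  57  56  57  60  62  63]
 [ 61  61  62  61  60  60  59  58  57  56  57  56  56  57  60  62]
 [ 61  62  61  62  62  60  60  60  59  57  57  56  56  56  57  60]]
s12 [[251.0, 194.0], [231.0, 207.0], [266.0, 205.0], [246.0, 219.0]] 88.60794270833334 35.2017039780044
[[139 147 140 127 128 129 131 127 124 126 138 111  63  62  63  63]
 [140 152 145 135 134 134 134 133 134 134 140 104  59  61  63  63]
 [138 146 142 133 133 133 132 132 131 131 132 100  62  63  63  63]
 [119 132 126 120 121 123 133 137 134 133 133 100  60  62  62  63]
 [ 68  71  70  68  70  76  90 103 100 100 100  80  61  62  63  63]
 [ 57  58  57  57  57  57  57  57  58  58  60  61  61  62  63  63]
 [ 58  58  59  57  58  58  58  58  57  58  58  62  60  60  62  63]
 [ 58  58  58  58  58  58  58  58  58  58  58  58  60  61  62  62]]
w12 [[365.0, 199.0], [445.0, 199.0], [373.0, 130.0], [458.0, 129.0]] 104.67604166666666 31.137539290727474
[[ 52  52  47 115 127 125 125 124 123 124 121 120 120 119 118  92]
 [ 49  48  47 116 134 134 133 132 132 131 130 130 128 127 127  97]
 [ 49  48  46  91 126 131 131 131 130 129 129 128 127 126 125  96]
 [ 49  49  46  80 120 131 131 130 129 129 128 127 127 126 125 100]
 [ 49  49  47  81 114 128 129 128 127 127 126 125 125 124 123 107]
 [ 53  54  54  84  82  82  84  89  93  97 101 112 127 126 128 109]
 [ 73  87 122  91  87  84  84  84  83  81  80  92 122 122 127 105]
 [144 142 155  97  93  92  90  88  86  84  83  94 124 123 124  99]]
```

The tote floor is uniform, so it is empty, and the tote is flat on the shelf. Now the lever.

>>> {"api": "step_arm", "payload": {
  "rows": [
    [[-1, -0.8, 5.2, 0, 0, 0, 0], [-1, -0.8, 5.2, 0, 0, 0, 0], [-1, -0.8, 5.2, 0, 0, 0, 0], [-1, -0.8, 5.2, 0, 0, 0, 0], [-1, -0.8, 5.2, 0, 0, 0, 0], [-1, -0.8, 5.2, 0, 0, 0, 0], [-1, 0, 0, -3, 0, 0, 0], [-1, 0, 0, -3, 0, 0, 0], [-1, 0, 0, 0, 0, 0, 0]]
  ]
}}

```text
clock: 42.62
tool_pos: [0.4404, 0.0455, 0.268]
orientation: [-90.1, 0.2, -17.4]
force: [0.1, -0.1, 0.9]
opening: 0.0003
```

```bash
python3 - <<'E'
from h import *
o=ctrl.get_obs(); print(o['clock'],o['tool_pos'],o['orientation'],o['opening'],o['force'],o['joint_pos'].round(1))
cw,w=snap('wrist','w13')
P=[[.4421,.0449,.221],list(o['tool_pos'])]; q=proj(cw,P);print(q)
g=cv2.cvtColor(w,6); u,v=q[0].astype(int); print(g[max(0,v-60):v+60:8,max(0,u-80):u+80:8])
E
```

```text
42.625 [0.44042776 0.04550048 0.26802689] [-90.13452094   0.15785772 -17.35369797] 0.00025880997403814705 [ 0.13101763 -0.0902711   0.94916244] [  31.5   -3.5  -22.8   -0.   -70.9 -138.9]
[[256.85519451 213.24312276]
 [256.99554113 235.07883466]]
[[152 159 160 152 149 160 159 163 162 144 145 236 220 169 129  80 205 202
  189 188]
 [182 178 215 165 140 154 165 157 159 157 138 138 162 159 160 128 149 126
  179 181]
 [175 141 161 169 158 169 160 158 165 161 162 161 160 160 167 200 145 121
  186 177]
 [227 227 238 236 237 238 240 238 237 237 236 240 223 240 240 236 136 219
  221 221]
 [233 225 230 229 239 235 206 218 216 215 236 236 235 240 238 216 135 222
  220 221]
 [165 139 159 150 155 164 156 131  67  64  60  66  83 132 131 134 124 126
  147 211]
 [151 125 148 151 132 131 132  79  61  60  60  65  60  67  64  73  95  92
   82  81]
 [146 145 145 127 120 119 106  77  57  55  53  57  79  77 119 116 130  83
   77  85]
 [112 112 103 110 104 108  69  65  51  51  51  52  80 101 102 104  98  96
   67  69]
 [ 53  49  54  49  51  47  46  43  48 115  41 114  48  43  42  47  43  51
   42  49]
 [ 46  42  46  43  48  45  47  44  44 104  78 111  41  43  43  42  39  47
   42  45]
 [ 54  55  54  52  54  56  54  55  56 104  50  90  51  54  51  49  51  55
   52  52]
 [ 57  55  54  58  55  54  51  56  54  68  69  71  53  58  56  57  56  57
   57  54]
 [ 54  56  53  52  52  53  55  54  56  81  92  96  56  54  52  53  51  53
   51  56]
 [ 55  52  57  54  55  55  51  52  55  97  98  93  56  54  49  53  53  49
   56  54]]
```

>>> {"api": "step_arm", "payload": {
  "rows": [
    [[-1, 0.1, 0, -3.5, 0, 0, 0], [-1, 0, 0, -1, 0, 0, 0], [-1, 0, 0, -1, 0, 0, 0], [-1, 0, 0, -1, 0, 0, 0]]
  ]
}}

```text
clock: 43.18
tool_pos: [0.4437, 0.0453, 0.2055]
orientation: [-90.0, -0.1, -17.4]
force: [-0.6, -2.0, 5.5]
opening: 0.0003
```

>>> {"api": "step_arm", "payload": {
  "rows": [
    [[-1, 0, 0, -1, 0, 0, 0], [-1, 0, 0, -1, 0, 0, 0], [-1, 0, 0, -1, 0, 0, 0], [-1, 0, -0.2, -1, 0, 0, 0]]
  ]
}}

```text
clock: 43.68
tool_pos: [0.4437, 0.0439, 0.1655]
orientation: [-89.9, -0.1, -17.4]
force: [-4.9, 5.8, 11.8]
opening: 0.0004
```

>>> {"api": "step_arm", "payload": {
  "rows": [
    [[-1, 0, -0.2, -0.7, 0, 0, 0], [-1, 0, 0, -0.3, 0, 0, 0], [-1, 0, 0, 0, 0, 0, 0]]
  ]
}}

```text
clock: 44.05
tool_pos: [0.4448, 0.0429, 0.1563]
orientation: [-89.8, -0.2, -17.4]
force: [-3.8, 4.6, 12.7]
opening: 0.0006
```

>>> {"api": "step_arm", "payload": {
  "rows": [
    [[-1, 0, 0, -0.4, 0, 0, 0], [-1, 0, 0, -0.2, 0, 0, 0], [-1, 0, 0, 0, 0, 0, 0]]
  ]
}}

```text
clock: 44.42
tool_pos: [0.4455, 0.0432, 0.1507]
orientation: [-89.7, -0.3, -17.4]
force: [-2.7, 5.2, 14.2]
opening: 0.0006
```

>>> {"api": "step_arm", "payload": {
  "rows": [
    [[-1, 0, 0, -0.3, 0, 0, 0], [-1, 0, 0, 0, 0, 0, 0]]
  ]
}}

```text
clock: 44.68
tool_pos: [0.4458, 0.0433, 0.1479]
orientation: [-89.7, -0.3, -17.3]
force: [-1.8, 4.1, 14.3]
opening: 0.0004
```

>>> {"api": "step_arm", "payload": {
  "rows": [
    [[-1, 0, 0, -0.2, 0, 0, 0], [-1, 0, 0, 0, 0, 0, 0]]
  ]
}}

```text
clock: 44.92
tool_pos: [0.446, 0.0433, 0.146]
orientation: [-89.7, -0.3, -17.3]
force: [-2.7, 5.5, 15.6]
opening: 0.0003
```

>>> {"api": "step_arm", "payload": {
  "rows": [
    [[-1, 0, 0, -0.2, 0, 0, 0], [-1, 0, 0, 0, 0, 0, 0]]
  ]
}}

```text
clock: 45.18
tool_pos: [0.4462, 0.0434, 0.1449]
orientation: [-89.7, -0.3, -17.3]
force: [-6.2, 5.2, 23.8]
opening: 0.0004
```

>>> {"api": "step_arm", "payload": {
  "rows": [
    [[-1, 0, 0, -0.2, 0, 0, 0], [-1, 0, 0, 0, 0, 0, 0]]
  ]
}}

```text
clock: 45.42
tool_pos: [0.4464, 0.0434, 0.1445]
orientation: [-89.7, -0.4, -17.3]
force: [-12.7, 5.5, 40.5]
opening: 0.0003
```

That's the end stop. I'll ease off slightly, hold it open and look.

>>> {"api": "step_arm", "payload": {
  "rows": [
    [[-1, 0, 0, 0.2, 0, 0, 0], [-1, 0, 0, 0, 0, 0, 0], [-1, 0, 0, 0, 0, 0, 0], [-1, 0, 0, 0, 0, 0, 0], [-1, 0, 0, 0, 0, 0, 0], [-1, 0, 0, 0, 0, 0, 0], [-1, 0, 0, 0, 0, 0, 0], [-1, 0, 0, 0, 0, 0, 0], [-1, 0, 0, 0, 0, 0, 0], [-1, 0, 0, 0, 0, 0, 0], [-1, 0, 0, 0, 0, 0, 0], [-1, 0, 0, 0, 0, 0, 0]]
  ]
}}

```text
clock: 46.92
tool_pos: [0.4462, 0.0434, 0.1449]
orientation: [-89.7, -0.4, -17.3]
force: [-5.5, 5.8, 23.3]
opening: 0.0003
```

```bash
python3 - <<'E'
from h import *
o=ctrl.get_obs(); print(o['clock'],o['tool_pos'],o['force'])
ct,t=snap('top','t14'); cs,s=snap('scene','s14'); cw,w=snap('wrist','w14')
a=np.radians(72.6);R=np.array([[np.cos(a),-np.sin(a)],[np.sin(a),np.cos(a)]])
def patch(im,cc,x0,x1,y0,y1,z0,z1):
    P=[np.r_[np.array([.5501,-.0183])+R@[x,y],z] for y in (y0,y1) for x,z in ((x0,z0),(x1,z1))]
    q=proj(cc,np.array(P)).astype(np.float32)
    M=cv2.getPerspectiveTransform(q,np.float32([[0,0],[390,0],[0,300],[390,300]])); return cv2.warpPerspective(im,M,(390,300),flags=cv2.INTER_CUBIC)
r1=np.hstack([patch(t,ct,.17,.34,-.085,.085,.01,.01),patch(s,cs,.17,.34,-.085,.085,.01,.01)])
r2=np.hstack([patch(s,cs,.0,.175,-.07,.07,.168,.033),cv2.resize(w,(390,300))])
cv2.imwrite('pics/m14.png',np.vstack([r1,r2]))
# diff tray darkness
for n,im,c in(('s12',cv2.imread('pics/s12.png'),cs),('s14',s,cs),('top0',cv2.imread('pics/top0.png'),ct),('t14',t,ct)):
    g=cv2.cvtColor(patch(im,c,.18,.325,-.075,.075,.006,.006),6); print(n,(g<130).mean(),g.mean())
for n in('w11',):pass
for n in('s11','s12','s14'):
    g=cv2.cvtColor(patch(cv2.imread('pics/%s.png'%n),cs,.03,.115,-.06,.06,.146,.08),6); print(n,g.mean(),g.std())
E
```

```text
46.925 [0.44620978 0.04342333 0.14493096] [-5.51858905  5.78440086 23.32733551]
s12 0.0020170940170940173 241.3577094017094
s14 0.005401709401709402 233.40031623931623
top0 0.0003076923076923077 249.87846153846155
t14 0.19858119658119658 215.30224786324786
s11 111.18779487179488 50.572362285177284
s12 171.12194017094018 81.13283269337464
s14 169.0112905982906 72.03681526042271
```

View pics/m14.png

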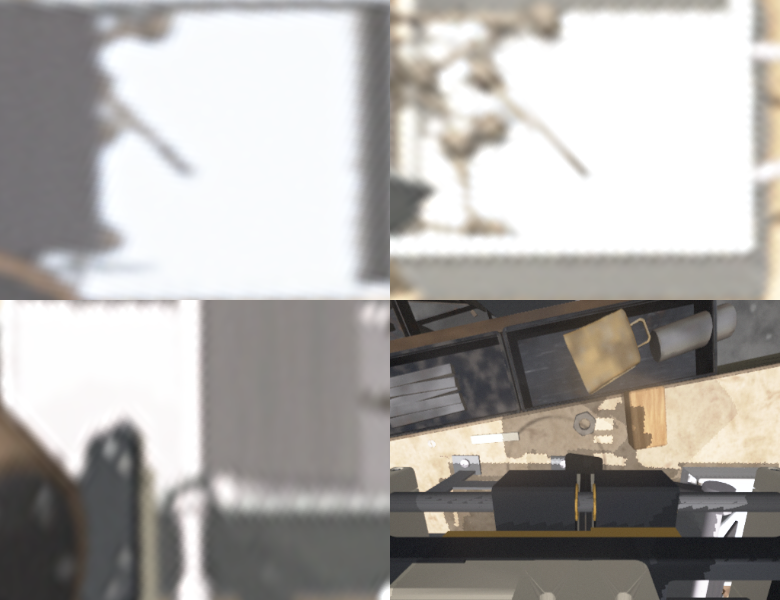

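Clappers are in the tray, bunched near the foot of the chute. I'll let the gate spring back gently and check the lower slope numerically.

>>> {"api": "step_arm", "payload": {
  "rows": [
    [[-1, 0, 0, 1, 0, 0, 0], [-1, 0, 0, 1, 0, 0, 0], [-1, 0, 0, 1, 0, 0, 0], [-1, 0, 0, 1, 0, 0, 0], [-1, 0, 0.3, 1, 0, 0, 0], [-1, 0, 0.2, 1, 0, 0, 0], [-1, 0, 0, 1, 0, 0, 0], [-1, 0, 0, 1, 0, 0, 0], [-1, 0, 0, 3, 0, 0, 0], [-1, 0, 0, 6, 0, 0, 0], [-1, 0, 0, 5, 0, 0, 0], [-1, 0, 0, 0, 0, 0, 0]]
  ]
}}

```text
clock: 48.58
tool_pos: [0.4435, 0.0464, 0.365]
orientation: [-89.8, -0.2, -17.4]
force: [-0.5, -0.3, 0.3]
opening: 0.0002
```

>>> {"api": "step_arm", "payload": {
  "rows": [
    [[-1, 0, -6, 0, 0, 0, 0], [-1, 0, -6, 0, 0, 0, 0], [-1, 0, -6, 0, 0, 0, 0], [-1, 0, -6, 0, 0, 0, 0], [-1, 0, -6, 0, 0, 0, 0], [-1, 0, -6, 0, 0, 0, 0], [-1, 0, -6, 0, 0, 0, 0], [-1, 0, 0, 0, 0, 0, 0]]
  ]
}}

```text
clock: 49.58
tool_pos: [0.4411, -0.3765, 0.3583]
orientation: [-90.0, 0.4, -17.7]
force: [0.6, 1.2, -1.3]
opening: 0.0005
```

```bash
cat >> h.py <<'E'
a=np.radians(72.6);Rc=np.array([[np.cos(a),-np.sin(a)],[np.sin(a),np.cos(a)]])
def patch(im,cc,x0,x1,y0,y1,z0,z1,w,h):
    P=[np.r_[np.array([.5501,-.0183])+Rc@[x,y],z] for y in (y0,y1) for x,z in ((x0,z0),(x1,z1))]
    q=proj(cc,np.array(P)).astype(np.float32)
    M=cv2.getPerspectiveTransform(q,np.float32([[0,0],[w*8,0],[0,h*8],[w*8,h*8]])); return cv2.resize(cv2.cvtColor(cv2.warpPerspective(im,M,(w*8,h*8)),6),(w,h),interpolation=cv2.INTER_AREA)
E
python3 - <<'E'
from h import *
np.set_printoptions(linewidth=200)
o=ctrl.get_obs(); print(o['clock'],o['tool_pos'],o['force'])
ct,t=snap('top','t15'); cs,s=snap('scene','s15'); cw,w=snap('wrist','w15')
t0=cv2.imread('pics/top0.png');s0=cv2.imread('pics/s12.png')
for n,im,i0,c in(('top',t,t0,ct),('scene',s,cv2.imread('pics/scene0.png'),cs)):
    print(n,'slope .12-.175'); print(patch(im,c,.117,.175,-.065,.065,.078,.034,8,13)-0); print('before');print(patch(i0,c,.117,.175,-.065,.065,.078,.034,8,13))
print('tray top'); print(patch(t,ct,.177,.33,-.08,.08,.008,.008,20,20))
print('upper slope top',patch(t,ct,.01,.11,-.06,.06,.162,.085,12,8)); print(patch(t0,ct,.01,.11,-.06,.06,.162,.085,12,8))
print('pad',patch(t,ct,.008,.048,.1,.14,.221,.221,8,8))
E
```

```text
49.575 [ 0.44105235 -0.37650999  0.35828462] [ 0.64448866  1.24566796 -1.25228853]
top slope .12-.175
[[ 95  83 167 244 224 209 214 206]
 [ 93  84 167 244 237 233 233 221]
 [ 95  84 166 243 235 232 233 236]
 [106  85 166 243 235 232 233 236]
 [100  85 165 243 233 212 195 195]
 [ 99  85 163 243 237 231 228 226]
 [101  86 161 243 237 232 233 237]
 [103  85 159 242 237 232 234 237]
 [101  86 157 242 239 232 232 236]
 [103  86 155 242 239 232 233 236]
 [107  86 153 241 240 233 234 236]
 [105  85 151 241 236 223 223 225]
 [113 113 164 237 230 202 182 168]]
before
[[ 94  84 164 241 221 206 211 211]
 [ 94  85 164 241 234 230 231 234]
 [ 97  86 164 241 233 229 230 234]
 [105  86 164 241 233 230 231 234]
 [100  87 163 241 232 230 232 235]
 [100  87 161 241 234 230 231 234]
 [102  87 159 240 234 229 230 234]
 [103  88 157 240 234 230 231 234]
 [102  88 156 240 237 229 230 233]
 [104  87 154 239 236 229 230 233]
 [107  87 152 239 237 230 231 233]
 [105  86 150 238 233 219 220 224]
 [113 113 161 235 227 207 203 210]]
scene slope .12-.175
[[202 243 247 248 248 250 249 240]
 [215 250 252 252 252 2
[... 2949 characters left out ...]
 183]]
[[232 232 231 230 228 229 229 228 227 226 228 194]
 [232 232 232 232 232 231 231 231 231 231 230 192]
 [230 230 230 230 231 232 232 232 232 232 231 196]
 [230 228 228 229 230 230 231 232 232 232 231 197]
 [228 227 227 227 228 229 230 231 231 231 230 194]
 [227 227 227 228 228 228 229 229 229 229 229 199]
 [227 226 226 227 227 228 229 229 229 230 229 195]
 [227 225 224 220 217 215 217 217 218 218 217 180]]
pad [[232 228 225 214 219 223 229 235]
 [221 172 151 142 145 147 173 221]
 [209 123  86  84  85  85 123 210]
 [211 120  80  81  81  81 108 177]
 [206 119  80  81  82  82  96 130]
 [163 104  80  81  80  81  92 126]
 [138  99  80  80  81  80 100 160]
 [167 138 128 127 128 129 150 203]]
```

```bash
python3 - <<'E'
from h import *
ct=cam('top');cs=cam('scene')
for n,f,f0,c in(('top','t15','top0',ct),('scene','s15','scene0',cs)):
    a1=patch(cv2.imread(f'pics/{f}.png'),c,.14,.26,-.085,.085,.015,.015,60,56).astype(int);a0=patch(cv2.imread(f'pics/{f0}.png'),c,.14,.26,-.085,.085,.015,.015,60,56).astype(int)
    d=a0-a1; print(n,'x .14-.26 (2mm), y -85..85 (3mm), z15; 177 at col 18')
    for r in d: print(''.join(' .:+*#@'[int(np.clip(v//18,0,6))] for v in r))
# outside-the-chute differences in the scene
d=cv2.absdiff(cv2.imread('pics/top0.png'),cv2.imread('pics/t15.png')).max(2); m=(d>45).astype(np.uint8)
n,l,st,ce=cv2.connectedComponentsWithStats(m)
for i in range(1,n):
    if st[i,4]>12: P=back(ct,ce[i],.01); print(st[i],P[:2].round(3))
E
```

```text
top x .14-.26 (2mm), y -85..85 (3mm), z15; 177 at col 18
                                                            
                                               ...          
                                      ..::::::++++:.        
                                      .+*****####*+:.       
                                      .+*####@@##*+:.       
                                    ..:+*####@@##*+:.       
                                 ..::++******####*+.        
                    .....::::..::+++*+++:::::+**++.         
                  .::+++++++::::+****::.     .....          
                  .:+++++:::....:**+:.                      
                  ..:::...     .:++:.                       
                               .:++:.                       
                             .:+***+:.                      
                            .+**###*+:.                     
                           :+*######*+:.                    
                         .:+*#######**+.                    
                       .:+*###***####*+.                    
      
[... 6946 characters left out ...]
59 -0.91 ]
[491 265  13  10  69] [ 0.252 -0.948]
[411 268  24  15 244] [ 0.233 -0.693]
[485 272   9   3  17] [ 0.236 -0.919]
[430 273  82  30 834] [ 0.177 -0.856]
[479 275  11  13  59] [ 0.209 -0.897]
[499 274   8  10  50] [ 0.216 -0.964]
[402 279   7   7  31] [ 0.21  -0.629]
[232 280   7   6  27] [ 0.221 -0.046]
[469 282   5   4  14] [ 0.203 -0.854]
[298 287   5   5  15] [ 0.193 -0.268]
[478 288  13   6  24] [ 0.177 -0.899]
[ 289  292  223   92 5839] [ 0.044 -0.632]
[296 295   6   4  19] [ 0.17 -0.26]
[171 303  52  32 923] [0.106 0.083]
[444 305  19   6  33] [ 0.119 -0.798]
[  98  333   96   51 2249] [-0.049  0.235]
[196 375  24   9 152] [-0.097  0.05 ]
[268 375   5   9  26] [-0.102 -0.162]
```

```bash
python3 - <<'E'
from h import *
ct=cam('top');cs=cam('scene')
def W(col,row): return np.r_[np.array([.5501,-.0183])+Rc@[.14+(col+.5)*.002,-.085+(row+.5)*.17/56],.015]
def tri(a,b):
    M=[c[0]@np.c_[c[1],c[2]] for c in(ct,cs)]
    X=cv2.triangulatePoints(M[0],M[1],proj(ct,W(*a)).T,proj(cs,W(*b)).T)[:,0];X=X[:3]/X[3]
    e=[np.linalg.norm(proj(c,X)-proj(c,W(*p))) for c,p in((ct,a),(cs,b))]
    return np.r_[Rc.T@(X[:2]-[.5501,-.0183]),X[2]].round(4),np.round(e,1)
for n,a,b in[('tailD',(12,20),(2,13)),('ballD',(30,25),(36,25)),('ballC',(26,28),(30,28)),('ballE',(23,19),(24,17)),('ballA',(33,15),(34,16)),('ballB',(34,44),(34,43)),('ballF',(45,4),(47,6)),('tailB',(15,48),(22,43))]: print(n,*tri(a,b))
E
```

```text
tailD [ 0.1579 -0.0202  0.0493] [0.2 0.2]
ballD [ 0.2069 -0.0117  0.0036] [1.3 1.1]
ballC [ 0.1969 -0.0011  0.0074] [0.8 0.7]
ballE [ 0.1884 -0.0277  0.0178] [0.9 0.7]
ballA [ 0.2078 -0.0381  0.0108] [0.1 0.1]
ballB [0.2092 0.0494 0.0174] [0.3 0.3]
ballF [ 0.2327 -0.0718  0.0065] [0.2 0.2]
tailB [0.1789 0.0545 0.0143] [3.1 2.7]
```

```bash
python3 - <<'E'
from h import *
print(ctrl.close_job())
E
```

```text
the job is handed in; nothing more can be done
None
```

The job is handed in, at about 50 s on the robot's clock. All six clappers are in the dip tray, the gate is shut, and the empty tote stands upright on its shelf.

**What I did**
- **Strays:** I put four strays in with the two already in the tote. Clapper 1, just beyond the tote's handle, had been knocked against the screwdriver. I gripped it by its shank near the tail instead of across the ball.
- **Tipping:** I slid the tote against the stop, tipped it fully over by its handle, and stood it back on the shelf.
- **Gate:** I pressed the lever to its end stop, held it about 1.5 s, and let the spring shut the gate while I eased off.

**What the last checks showed**
- **Tote:** its floor was uniform in the wrist image, so it is empty. It sits flat at about x = -71 mm in the chute's frame.
- **Gate and chute:** the slope above the gate is clear and the lever pad is back at its shut position.
- **Clappers:** using the top and scene views together, I located six balls on the tray floor. One or two clappers still lean with their tail on the chute's lower lip. The closest has its middle at about x = 184 mm, and the tray starts at 177 mm, so that margin is only a few millimetres. I left it there because there was no safe room for the gripper.
- **Forces:** there was a brief 29 N while bringing the tote back. At the lever's end stop it reached 40.5 N at the fingertips before I backed off.
- **Not checked closely:** I had used up my picture views, so these last checks come from pixel values. I didn't measure the bystanders' positions closely; the top view's changes were too mixed up with the arm and its shadow to confirm them.

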